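# Measure a rolled silver bar with the ratchet-stop bench micrometer

## Robot

A 6-joint arm with a two-finger parallel gripper is mounted at the origin on the work surface. World frame = base frame: x ahead of the robot, y to its left, z up, the work surface at z = 0. Lengths are in m, angles in degrees, forces in N, time in s.
With the tool pointing down it reaches from about 0.3 to 0.75 m from the base axis. Payload 8.5 kg.
Tool frame: the origin (TCP) lies between the finger pads; the fingertips stand env.finger_overhang ahead of it and the grasp point (between the pads) lies 2 mm behind it (env.finger_overhang is the distance from the TCP to the fingertips, in m); z points along the fingers, y is the line along which they close (so a half turn about z gives the same grasp; the last joint's range is limited). The gripper opens to 85 mm and grips with 20 to 120 N. Pads are 22 mm wide; open, the fingers measure 114 mm over their backs; the gripper's body (76 mm by 85 mm) begins 54 mm behind the grasp point. The pads swing forward as they close: fully open they stand 13 mm farther back than shut.
Start: joints at [56.534, 21.807, 74.336, -0, 83.858, -12.336], TCP at [0.198, 0.513, 0.212] pointing down, gripper open.
Joint ranges: [-178.18, 178.18], [-50.72, 133.34], [12.68, 142.11], [-81.47, 261.47], [9.98, 163.14], [-165.26, 165.26]. Speed limits (degrees/s): [136.94, 136.94, 180, 180, 180, 180].

## Interface

Orientations are given as a 3x3 rotation matrix whose columns are the frame's x, y, z axes.
In Python, from rig import env gives the robot as it stands. The module is installed in compiled form; this text tells all that it offers.
- The arm moves only by the tool jog_arm, never from a script. Its arguments are lists of equal length, an entry for each row: "hand": the finger opening in m, from 0 to 0.0854; "travel": the shift along the world's x, y, z in m, a list of three; "yaw": the turn about the world's z in rad. A call has exactly 5 rows; each row shifts and turns the commanded pose from where the row before left it; what a row does not reach is not made up. A row lasts 1/8 s, in which the tool goes at most 62.5 mm and 10.7 degrees, less where a joint would pass 70% of its speed; a pose out of reach is approached as far as the arm can. A call is refused whole if a number of a shift passes 0.0625 or a number of a turn 0.188, either way. A call with a gripper value outside its range is refused whole. The fingers move at their own pace and stop on an object; "grip_force" is the grip in N (left out, the last holds). Time passes only in rows, so rows that do not move let the fingers close, or fill a call up. It gives the time, the measured TCP pose, the force, the opening and the grip force at its end, in the units of the state.
- env.observe(): the state, without advancing time (a new reading comes with each control period).
- env.get_image(name): name is "scene" or "top"; returns the picture (480x640x3 uint8, red, green, blue); there is no depth.
- env.calibration(name): a dict with "fx", "fy", "cx", "cy" (pixels), "k1" (the pictures are not rectified: a ray, as slopes to the right and down, at radius r is drawn at 1 + k1 r^2 times it, then the intrinsics apply), "position" and "rotation" of the camera in the world. Camera axes: x right, y down, z forward; pixel columns grow to the right and rows downward; lengths in m; the calibration is good to about 2 mm. A picture is of the moment at which its call begins. calibration takes no time and is no camera call.
- env.close_job(): hands the job in; it is judged then, once.
The state is a dict: "time_s": time; "q": joint angles; "qvel": joint speeds; "joint_efforts": joint torques, N m; "position": TCP position; "tool_rot": TCP orientation; "ft_force": force on the tool from outside, world axes, zero at the start; "wrist_torque": the same for the moment, N m; "grip_width": finger opening in m; "gripper_force": force on a finger pad.
Only numpy, scipy, OpenCV 4.12 (cv2) and the standard library are available. Lean on these libraries where they do the work, as an engineer would, in place of code of your own. Each camera call takes 0.05 s, during which the arm holds its last target. There are 200 camera calls.

## Task

Check the thickness of the rolled silver bar: take it off the steel slab, lay it flat and square across the anvil of the bench micrometer with the spindle over its middle line, and let go of it. Then wind the spindle down with the ratchet knob on top, as many grips as it takes, until the ratchet slips on the bar and has clicked three to six times, never squeezing the soft silver harder than the ratchet allows. Leave the bar nipped there so I can read the drum, and leave the other things on the bench where they are.

Things in the scene. Friction and masses are not known exactly. Their poses are not given: they have to be found in the camera images.
- silver_bar: bright silver-white flat bar, 160 x 32 x 8 mm, about 420 g, loose; lies on the dark steel slab beside a brass bar of the same size. Origin: centre of its underside; x along its 160 mm length, y across its 32 mm width, z up.
- slab: fixed dark steel bench slab 110 x 190 x 22 mm. Origin: centre of its underside. The bars lie on its top (22 mm up) along its x axis, sticking out 25 mm beyond it at both ends, their middle lines 90 mm apart (58 mm free between them). Which bar is on which side varies; slab and micrometer may stand left or right.
- gauge: fixed bench micrometer of grey-green iron. Origin: on the bench under the spindle axis (its z). x points from the spindle to the column, y across. Base 20 mm high, y +-65, x -60 to 115 mm. Column from x = 66 mm. A 40 mm wide arm with a boss 48 mm in diameter about the axis, 88 to 124 mm up. Drum 48 mm in diameter, 135 to 167 mm up. Open at -x and to both y sides. It stands with its column towards the robot.
- anvil (a point): centre of the polished anvil table's top face, on the spindle axis, 44 mm over the bench. The table is 60 mm (micrometer's x) by 100 mm (y) and 10 mm thick; the bar may stick out over its y sides.
- spindle: steel spindle 10 mm in diameter that comes down on the bar. Origin: centre of its flat lower face. At the start that face stands 13.5 to 16 mm above the anvil table. It does not turn, and moves down 10 mm for each turn of the drum (1.59 mm per rad).
- knob_top (a point): centre of the top face of the ratchet knob, 205 mm over the bench, always on the spindle axis: a dark knurled cylinder with a red mark on top, 28 mm in diameter, 34 mm tall (its lower end is 4 mm above the drum). It stays at this height while it turns.
- drum (a joint): angle of the graduated drum, rad; grows clockwise seen from above, which lowers the spindle; 0 = spindle face 16 mm above the anvil. It turns with the ratchet knob against about 0.025 N m of friction until the spindle is stopped, and stays where it is left.
- ratchet (a joint): angle of the knob relative to the drum, rad, 0 at the start, grows clockwise seen from above. The knob carries the drum along until the spindle is stopped by the bar; at about 0.06 N m it slips, a click each 0.419 rad (15 a turn; three read 1.26). At each click the torque drops to nearly nothing, then rises again. The spindle then presses with 15 to 25 N; turning the drum itself would press harder.
- brass_bar: yellow brass bar, 160 x 32 x 8 mm, loose on the slab, not wanted. Origin: centre of its underside, x along its length.
- pliers: loose pliers with orange and black handles, 160 mm long, 18 mm high, lying flat. Origin near the pivot, on the bench; jaws to +x.
- hammer: loose hammer lying on the bench. Origin on the bench near its middle, head to +x.
- doming_block: loose steel doming block, 56 mm cube. Origin: centre of its underside.
- file: loose file with blue handle, 195 mm long, 19 mm high. Origin on the bench near its middle.
- flux_jar: loose closed jar 64 mm in diameter, 75 mm tall. Origin: centre of its underside.
- loupe: loose black eye loupe, 38 mm in diameter, 32 mm tall. Origin: centre of its underside.
Not all that is in view belongs to the job. Leave any pink look-alike of the gauge alone. Of the things shaped like the silver_bar, the silver one is meant.

How it is judged:
By the outcome, as a careful person would: the job done as asked, in the order asked, and still so for the second after the job is handed in, with the robot touching nothing.
It also fails if it takes over 72 s, if anything falls off the work surface, if the arm or the gripper's body presses on something with over 40 N, if the wrist force passes 120 N, or if a joint passes its speed limit or range.

## Working session

There is one attempt and no reset: what is moved stays moved. The work goes in short steps, Python scripts to look and compute and a tool call to move; the robot and the scene stay as the last step left them, time stands still between calls to the robot, and variables do not carry over. Pictures are saved under pics/ and viewed, at most 10 in all, crops included, and the job is handed in when it is done.

Besides the shell and the picture viewer there is one more tool, called after "Emit:" by a JSON object that holds its "op" and its "data", one argument or row to a line. jog_arm: Moves the arm, as the interface text tells. Its arguments: {"type":"object","properties":{"hand":{"type":"array"},"travel":{"type":"array"},"yaw":{"type":"array"},"grip_force":{"type":"number"}},"required":["hand","travel","yaw"]}

```bash
mkdir -p pics; python3 - <<'E'
from rig import env
import cv2
for n in("scene","top"):
    cv2.imwrite(f"pics/{n}0.png",env.get_image(n)[:,:,::-1]); c=env.calibration(n); print(n,c)
print(env.finger_overhang); print(env.observe())
E
```

```text
scene {'fx': 538.7578393200985, 'fy': 538.7578393200985, 'cx': 323.45132072067264, 'cy': 232.62669126447133, 'k1': -0.12860235937881484, 'position': array([ 1.28849139, -0.55121272,  1.22742189]), 'rotation': array([[ 0.6248017 ,  0.59152055, -0.50963348],
       [ 0.780583  , -0.45843708,  0.42488307],
       [ 0.01769218, -0.66327889, -0.74816315]])}
top {'fx': 451.17120963377226, 'fy': 451.17120963377226, 'cx': 316.40499951542824, 'cy': 243.37879871214133, 'k1': -0.00036405803888677455, 'position': array([0.48744511, 0.06437397, 1.29792847]), 'rotation': array([[-0.02736826, -0.99824742,  0.05246971],
       [-0.99939357,  0.02619376, -0.02294299],
       [ 0.02152841, -0.0530658 , -0.99835893]])}
0.017
{'time_s': 0.1, 'q': array([ 5.65344983e+01,  2.18362231e+01,  7.43807291e+01, -8.69274241e-04,
        8.38573695e+01, -1.23348386e+01]), 'qvel': array([ 0.00611543, -0.11400126, -0.1848333 ,  0.00986177, -0.03809815,
       -0.00193143]), 'joint_efforts': array([ 3.87750464e-03, -4.49220943e+01, -2.31658924e+01, -2.06612767e-04,
        3.65515152e-03,  7.69553168e-06]), 'position': array([0.19810352, 0.51276659, 0.21128016]), 'tool_rot': array([[-9.32761238e-01,  3.60494077e-01, -7.02714886e-04],
       [ 3.60494666e-01,  9.32760637e-01, -1.09043173e-03],
       [ 2.62370606e-04, -1.27043742e-03, -9.99999159e-01]]), 'ft_force': array([1.19448689, 0.29907602, 0.23087104]), 'wrist_torque': array([0.00886078, 0.01700833, 0.05548209]), 'gripper_force': 0.0, 'grip_width': 0.08543901081197408}
```

View pics/scene0.png

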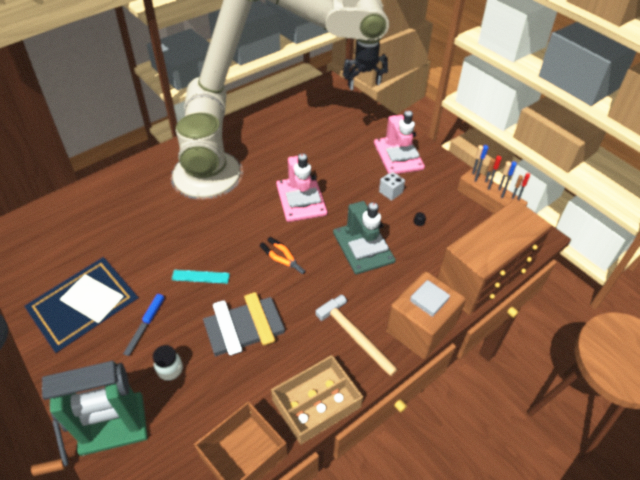

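View pics/top0.png

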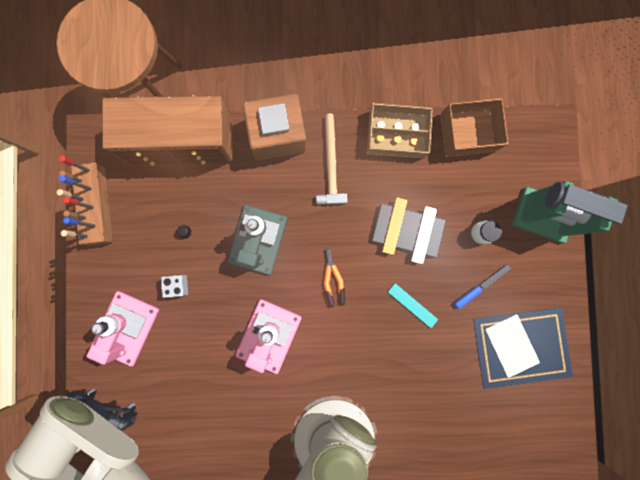

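In the top view, the silver_bar could be any of these: the white bar on the slab (424,235), the yellow brass bar (395,226), the turquoise strip (413,306) or the white paper (512,346). I choose (424,235). For the gauge, I choose the grey-green one at (257,240), not the pink ones at (268,337) and (122,330). Next I check both in an enlarged crop.

```bash
python3 - <<'E'
import cv2,numpy as np
a=cv2.imread("pics/top0.png")
f=lambda x,y:cv2.resize(a[y:y+100,x:x+80],None,fx=5,fy=5,interpolation=cv2.INTER_CUBIC)
cv2.imwrite("pics/crop0.png",np.hstack([f(220,190),f(368,185)]))
E
```

```text
(no output)
```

View pics/crop0.png

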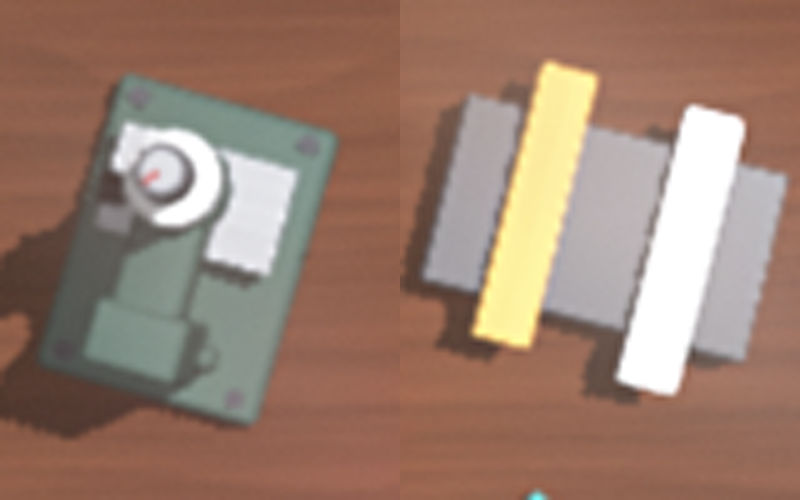

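```bash
cat > h.py <<'E'
from rig import env
import cv2,numpy as np
def rays(n,px):
    c=env.calibration(n);K=np.array([[c['fx'],0,c['cx']],[0,c['fy'],c['cy']],[0,0,1.]])
    p=cv2.undistortPoints(np.float64(px).reshape(-1,1,2),K,np.array([c['k1'],0,0,0.])).reshape(-1,2)
    return c['position'],np.c_[p,np.ones(len(p))]@c['rotation'].T
def toz(n,px,z):
    o,d=rays(n,px);return o+d*((z-o[2])/d[:,2:])
def proj(n,P):
    c=env.calibration(n);q=(np.atleast_2d(P)-c['position'])@c['rotation'];s=q[:,:2]/q[:,2:]
    s=s*(1+c['k1']*(s**2).sum(1,keepdims=True));return s*[c['fx'],c['fy']]+[c['cx'],c['cy']]
def fit(A,B): # rigid 2d A->B
    a,b=A-A.mean(0),B-B.mean(0);th=np.arctan2((a[:,0]*b[:,1]-a[:,1]*b[:,0]).sum(),(a*b).sum())
    R=np.array([[np.cos(th),-np.sin(th)],[np.sin(th),np.cos(th)]]);t=B.mean(0)-R@A.mean(0)
    return t,np.degrees(th),np.linalg.norm(A@R.T+t-B,axis=1)
E
python3 - <<'E'
from h import *
np.set_printoptions(precision=4,suppress=True)
R=lambda u:np.float64(u)/5+[368-80,185]
L=lambda u:np.float64(u)/5+[220,190]
bar=np.float64([[80,16],[80,-16],[-80,-16],[-80,16]])/1e3
for nm,u,z in(("silver",[(687,103),(745,118),(680,396),(615,380)],.03),("brass",[(545,60),(600,75),(530,350),(472,337)],.03)):
    print(nm,*fit(bar,toz("top",R(u),z)[:,:2]))
sl=np.float64([[55,95],[55,-95],[-55,-95],[-55,95]])/1e3
print("slab",*fit(sl,toz("top",R([(468,93),(788,175),(745,360),(423,280)]),.022)[:,:2]))
g=np.float64([[-60,-65],[-60,65],[115,65],[115,-65]])/1e3
G=fit(g,toz("top",L([(124,73),(340,133),(250,426),(40,365)]),.02)[:,:2]);print("gauge",*G)
print("knob",toz("top",L([(163,172)]),.205),"drum",toz("top",L([(175,177)]),.167))
print("scene proj knob",proj("scene",[*G[0],.205]), proj("scene",[.5,-.13,.03]))
a=cv2.imread("pics/scene0.png")
f=lambda x,y:cv2.resize(a[y:y+100,x:x+80],None,fx=5,fy=5,interpolation=cv2.INTER_CUBIC)
cv2.imwrite("pics/crop1.png",np.hstack([f(325,190),f(200,280)]))
E
```

```text
silver [ 0.5705 -0.2712] -16.134788713134142 [0.0017 0.0019 0.0031 0.0034]
brass [ 0.5975 -0.1897] -16.546350556122135 [0.0013 0.0012 0.0009 0.0021]
slab [ 0.5847 -0.2305] -15.608960934439894 [0.0004 0.0008 0.0006 0.0006]
gauge [0.5955 0.1924] 162.41134941288138 [0.0023 0.0013 0.0037 0.0035]
knob [[0.595  0.1927 0.205 ]] drum [[0.5961 0.1912 0.167 ]]
scene proj knob [[372.0006 205.3552]] [[256.1474 281.6254]]
```

View pics/crop1.png

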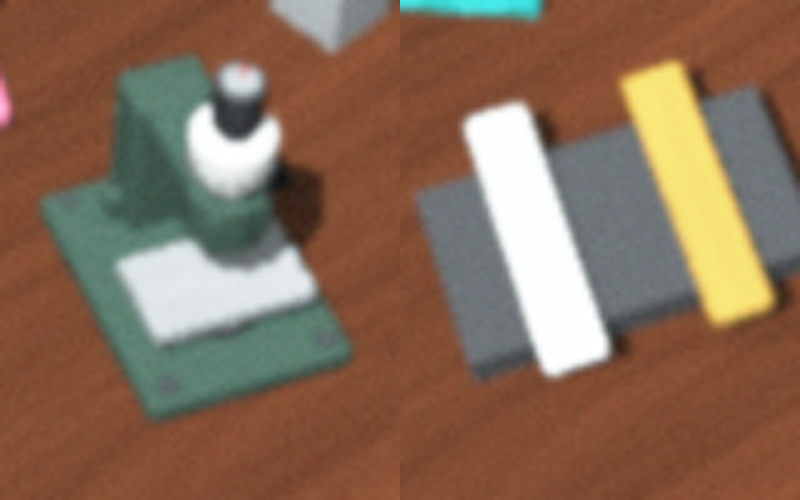

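```bash
python3 - <<'E'
from h import *
from scipy.optimize import least_squares as LS
np.set_printoptions(precision=4,suppress=True)
R=lambda u:np.float64(u)/5+[288,185]
L=lambda u:np.float64(u)/5+[220,190]
SR=lambda u:np.float64(u)/5+[120,280]
SL=lambda u:np.float64(u)/5+[325,190]
def pose(obs,p0):
    def W(p,m):
        m=np.float64(m)/1e3;c,s=np.cos(p[2]),np.sin(p[2])
        return np.c_[m[:,0]*c-m[:,1]*s+p[0],m[:,0]*s+m[:,1]*c+p[1],m[:,2]]
    f=lambda p:np.concatenate([(proj(n,W(p,m))-u).ravel() for n,m,u in obs])
    r=LS(f,p0,loss="soft_l1");print(r.x[:2],np.degrees(r.x[2]));print(r.fun.reshape(-1,2).round(1).tolist());return r.x
z=30;bar=[(80,16,z),(80,-16,z),(-80,-16,z),(-80,16,z)];z=22;sl=[(55,95,z),(55,-95,z),(-55,-95,z),(-55,95,z)]
pose([("top",bar,R([(687,103),(745,118),(680,396),(615,380)])),("scene",[bar[i] for i in(2,3,0,1)],SR([(463,120),(523,103),(612,348),(545,368)]))],[.57,-.27,-.28])
pose([("top",sl,R([(468,93),(788,175),(745,360),(423,280)])),("scene",[sl[2],sl[3],sl[1]],SR([(417,190),(755,87),(470,362)]))],[.57,-.27,-.28])
g=[(-60,-65,20),(-60,65,20),(115,65,20),(115,-65,20)];kn=(0,0,205)
an=[(-30,50,44),(30,50,44)];an2=[(30,50,44),(-30,50,44),(-30,-50,44)]
pose([("top",g+[kn]*3+an,L([(124,73),(340,133),(250,426),(40,365),*[(163,172)]*3,(298,168),(268,277)])),("scene",[g[i] for i in(1,0,2)]+[kn]*3+an2,SL([(152,410),(352,346),(40,203),*[(242,75)]*3,(117,263),(160,340),(318,290)]))],[.595,.19,2.83])
print(toz("scene",SL([(242,75)]),.205))
o=[(486,232),(331,200),(335,262),(183,231)];print(toz("top",o,.03)[:,:2])
E
```

```text
[ 0.5713 -0.2706] -16.248026164680063
[[0.1, 0.3], [-0.7, 0.2], [-1.2, -0.9], [0.9, -0.6], [-0.0, -0.1], [-0.5, -0.3], [-0.8, -0.1], [0.3, 0.0]]
[ 0.5857 -0.2298] -15.920511932037662
[[-0.2, -0.5], [0.1, -0.3], [-0.3, -0.0], [-0.5, -0.6], [-0.9, -0.0], [-0.4, -1.4], [-0.3, 0.1]]
[0.5969 0.1934] 162.68517085640454
[[-0.8, -1.1], [0.0, -0.7], [1.0, 0.1], [-1.4, -0.2], [-0.3, -0.8], [-0.3, -0.8], [-0.3, -0.8], [-0.1, 0.2], [-0.0, -0.9], [-0.4, -0.6], [0.8, -0.4], [-1.1, -2.4], [-0.8, 0.5], [-0.8, 0.5], [-0.8, 0.5], [-0.5, -0.8], [-0.8, -1.1], [-0.7, -0.6]]
[[0.5968 0.1963 0.205 ]]
[[ 0.5738 -0.4476]
 [ 0.6759 -0.0095]
 [ 0.5003 -0.0156]
 [ 0.5986  0.4079]]
```

The crops confirm the choices. The silver bar is at about (0.572, -0.272) with yaw -16°, and the green gauge axis is at about (0.596, 0.194) with yaw 162.6°. I'll grip the bar's far overhanging end, 69 mm from its middle.

Emit:
{"op": "jog_arm", "data": {
  "hand": [0.055,0.055,0.055,0.055,0.055],
  "travel": [
    [0.029,-0.053,0],
    [0.029,-0.053,0],
    [0.029,-0.053,0],
    [0.029,-0.053,0],
    [0.029,-0.053,0]
  ],
  "yaw": [0.0176,0.0176,0.0176,0.0176,0.0176]
}}

```text
time_s: 0.72
position: [0.3437, 0.2462, 0.2117]
tool_rot: [[-0.961, 0.276, -0.0], [0.276, 0.961, -0.0], [0.0, -0.0, -1.0]]
ft_force: [1.5, 0.8, -0.2]
grip_width: 0.0553
gripper_force: 0.0
```

Emit:
{"op": "jog_arm", "data": {
  "hand": [0.055,0.055,0.055,0.055,0.055],
  "travel": [
    [0.029,-0.053,0],
    [0.029,-0.053,0],
    [0.029,-0.053,0],
    [0.029,-0.053,0],
    [0.029,-0.053,0]
  ],
  "yaw": [0,0,0,0,0]
}}

```text
time_s: 1.35
position: [0.4888, -0.0189, 0.2117]
tool_rot: [[-0.961, 0.277, -0.0], [0.277, 0.961, 0.0], [0.0, 0.0, -1.0]]
ft_force: [1.1, 1.6, -0.1]
grip_width: 0.0551
gripper_force: 0.0
```

Emit:
{"op": "jog_arm", "data": {
  "hand": [0.055,0.055,0.055,0.055,0.055],
  "travel": [
    [0.029,-0.053,0],
    [0.029,-0.053,0],
    [0.029,-0.053,0],
    [0.029,-0.053,0],
    [0,0,0]
  ],
  "yaw": [0,0,0,0,0]
}}

```text
time_s: 1.98
position: [0.6047, -0.2324, 0.2095]
tool_rot: [[-0.96, 0.281, -0.002], [0.281, 0.96, 0.001], [0.002, 0.0, -1.0]]
ft_force: [-0.6, 0.5, -0.6]
grip_width: 0.0551
gripper_force: 0.0
```

Emit:
{"op": "jog_arm", "data": {
  "hand": [0.055,0.055,0.055,0.055,0.055],
  "travel": [
    [0.017,-0.031,0],
    [0.017,-0.031,-0.045],
    [0,0,-0.045],
    [0,0,-0.045],
    [0,0,0]
  ],
  "yaw": [0,0,0,0,0]
}}

```text
time_s: 2.6
position: [0.6366, -0.289, 0.0735]
tool_rot: [[-0.961, 0.277, -0.007], [0.276, 0.961, 0.005], [0.008, 0.003, -1.0]]
ft_force: [-0.8, 0.1, 0.6]
grip_width: 0.055
gripper_force: 0.0
```

```bash
python3 - <<'E'
from h import *
s=env.observe();print(s['position'],s['tool_rot'][:,1],s['q'])
a=env.get_image("top")[:,:,::-1];b=env.get_image("scene")[:,:,::-1]
f=lambda a,x,y:cv2.resize(a[y:y+100,x:x+80],None,fx=5,fy=5,interpolation=cv2.INTER_CUBIC)
cv2.imwrite("pics/c2.png",np.hstack([f(a,385,160),f(b,190,280)]))
E
```

```text
[ 0.63655693 -0.28903595  0.07351743] [0.27652352 0.96100365 0.00259386] [-3.40997476e+01  4.32586438e+01  5.82189120e+01  7.66913843e-03
  7.89790596e+01 -1.08048922e+02]
```

View pics/c2.png

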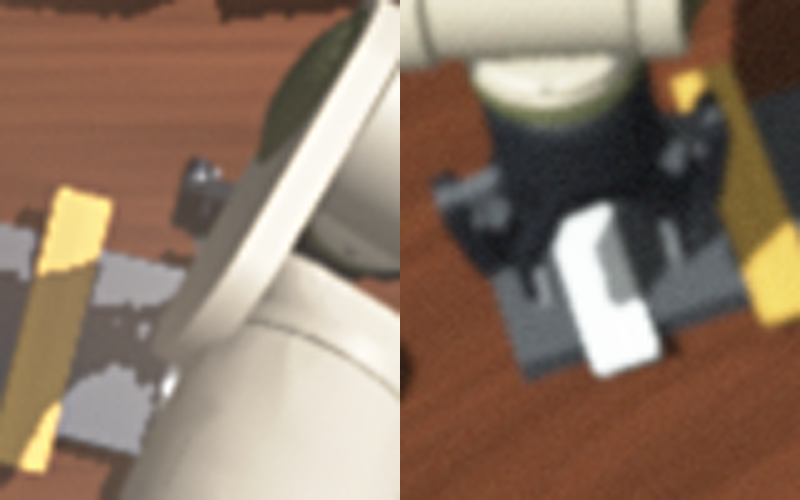

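The right half shows the fingertips at about (540,300) and (668,260) on either side of the bar's far end, with the brass bar clear at (770,280). I go down.

Emit:
{"op": "jog_arm", "data": {
  "hand": [0.055,0.055,0.055,0.055,0.055],
  "travel": [
    [0.001,-0.002,-0.018],
    [0,0,-0.018],
    [0,0,-0.012],
    [0,0,0],
    [0,0,0]
  ],
  "yaw": [0,0,0,0,0]
}}

```text
time_s: 3.32
position: [0.6395, -0.2932, 0.0292]
tool_rot: [[-0.961, 0.277, 0.001], [0.277, 0.961, -0.0], [-0.001, -0.0, -1.0]]
ft_force: [-0.0, 1.5, 0.4]
grip_width: 0.0547
gripper_force: 0.0
```

Emit:
{"op": "jog_arm", "data": {
  "hand": [0.055,0.055,0.03,0.02,0.02],
  "travel": [
    [-0.001,0,-0.005],
    [0,0,0],
    [0,0,0],
    [0,0,0],
    [0,0,0]
  ],
  "yaw": [0,0,0,0,0],
  "grip_force": 100
}}

```text
time_s: 3.95
position: [0.6383, -0.293, 0.0239]
tool_rot: [[-0.961, 0.277, 0.0], [0.277, 0.961, -0.0], [-0.0, -0.0, -1.0]]
ft_force: [-1.0, -1.2, 0.2]
grip_width: 0.0202
gripper_force: 0.0
```

```bash
python3 - <<'E'
from h import *
s=env.observe();print({k:np.round(s[k],4).tolist() for k in('position','ft_force','wrist_torque','grip_width','gripper_force')})
E
```

```text
{'position': [0.6383, -0.293, 0.0239], 'ft_force': [-1.0443, -1.1609, 0.1748], 'wrist_torque': [-0.0246, 0.0236, 0.0181], 'grip_width': 0.0202, 'gripper_force': 0.0}
```

The fingers closed past 32 mm with no force, so they missed the bar. I look.

```bash
python3 - <<'E'
from h import *
b=env.get_image("scene")[:,:,::-1]
cv2.imwrite("pics/c3.png",cv2.resize(b[280:380,180:310],None,fx=6,fy=6,interpolation=cv2.INTER_CUBIC))
print(proj("scene",[[.6383,-.293,.026],[.572,-.272,.03],[.649,-.294,.03]]))
E
```

```text
[[233.49976929 349.63534337]
 [226.27905943 326.50792654]
 [235.30547406 352.05818792]]
```

View pics/c3.png

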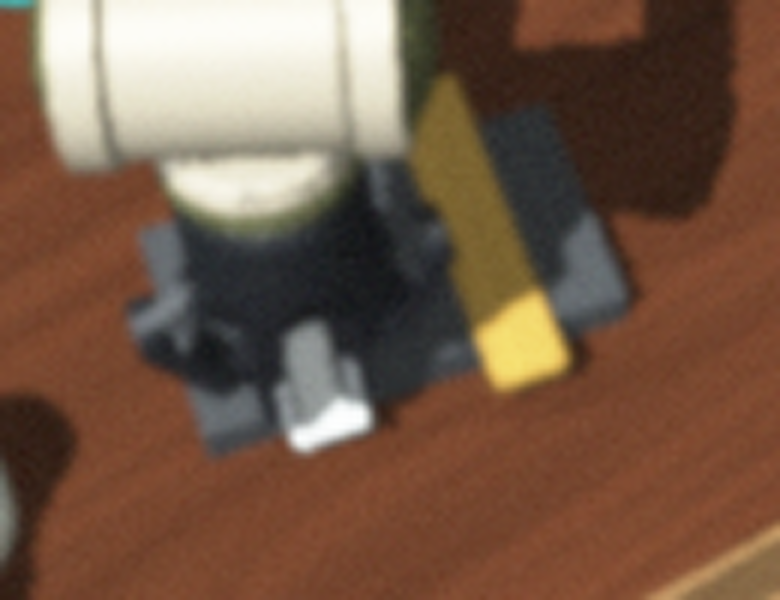

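```bash
python3 - <<'E'
from h import *
t=np.array([.277,.961,0])
C=lambda p:((p-[180,280])*6).round().astype(int).tolist()
c=np.array([.6383,-.293,0])
for z in(.007,.03,.045): print(z,C(proj("scene",[c+t*.01+[0,0,z],c-t*.01+[0,0,z]])))
b=np.array([.572,-.272,.03]);l=np.array([.961,-.277,0])
print("bar",C(proj("scene",[b+l*.08+t*.016,b+l*.08-t*.016,b+l*.069+t*.016,b+l*.069-t*.016])))
c=np.array([.6366,-.289,0])
for z in(.05,.0565,.07):print(z,((proj("scene",[c+t*.0275+[0,0,z],c-t*.0275+[0,0,z]])-[190,280])*5+[400,0]).round().tolist())
E
```

```text
0.007 [[349, 432], [303, 448]]
0.03 [[343, 405], [297, 421]]
0.045 [[339, 387], [293, 403]]
bar [[368, 420], [294, 445], [360, 398], [287, 423]]
0.05 [[670.0, 300.0], [564.0, 335.0]]
0.0565 [[669.0, 293.0], [562.0, 329.0]]
0.07 [[666.0, 279.0], [558.0, 315.0]]
```

```bash
python3 - <<'E'
from h import *
s=[env.get_image("scene")[:,:,::-1].astype(float) for _ in range(3)]
b=np.mean(s,0);b=(255*(b/255)**.5).astype(np.uint8)
cv2.imwrite("pics/c4.png",cv2.resize(b[300:360,198:268],None,fx=10,fy=10,interpolation=cv2.INTER_CUBIC))
print(env.observe()['grip_width'],env.observe()['gripper_force'])
E
```

```text
0.020140459802737747 0.0
```

View pics/c4.png

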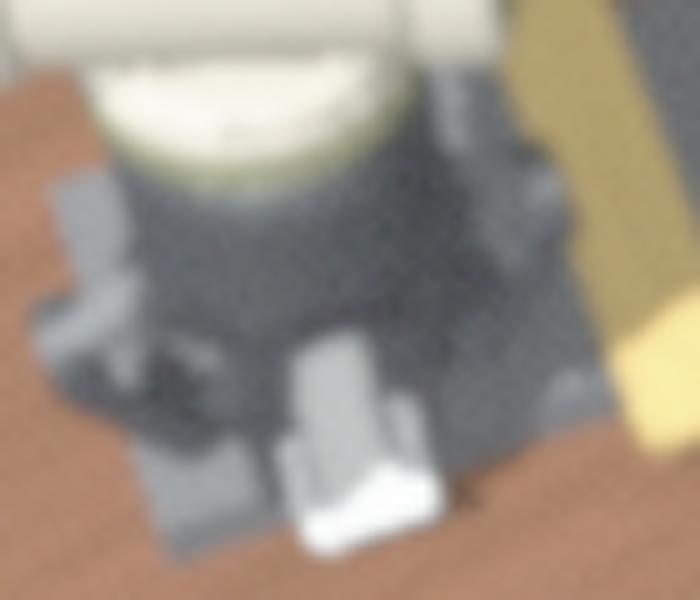

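```bash
python3 - <<'E'
from h import *
for z in(.007,.03,.05,.08,.12,.15,.18,.2): print(z,((proj("scene",[.6383,-.293,z])-[198,300])*10).round().tolist(),)
for z in(.195,.212,.23,.25,.3,.35):print(z,proj("scene",[.198,.513,z]).round(1),proj("top",[.198,.513,z]).round(1))
a=cv2.imread("pics/scene0.png");t=cv2.imread("pics/top0.png")
f=lambda a,x,y:cv2.resize(a[y:y+100,x:x+80],None,fx=5,fy=5,interpolation=cv2.INTER_CUBIC)
o=np.hstack([f(a,325,20),f(t,70,365)]);cv2.imwrite("pics/c5.png",(255*(o/255.)**.6).astype(np.uint8))
E
```

```text
0.007 [[363.0, 533.0]]
0.03 [[353.0, 488.0]]
0.05 [[344.0, 448.0]]
0.08 [[330.0, 387.0]]
0.12 [[311.0, 301.0]]
0.15 [[296.0, 233.0]]
0.18 [[280.0, 164.0]]
0.2 [[269.0, 115.0]]
0.195 [[362.8  98.2]] [[121.7 394. ]]
0.212 [[363.1  93.9]] [[118.8 396.1]]
0.23 [[363.5  89.3]] [[115.5 398.3]]
0.25 [[363.9  84.1]] [[111.8 400.8]]
0.3 [[365.   70.8]] [[101.8 407.7]]
0.35 [[366.1  56.9]] [[ 90.7 415.3]]
```

View pics/c5.png

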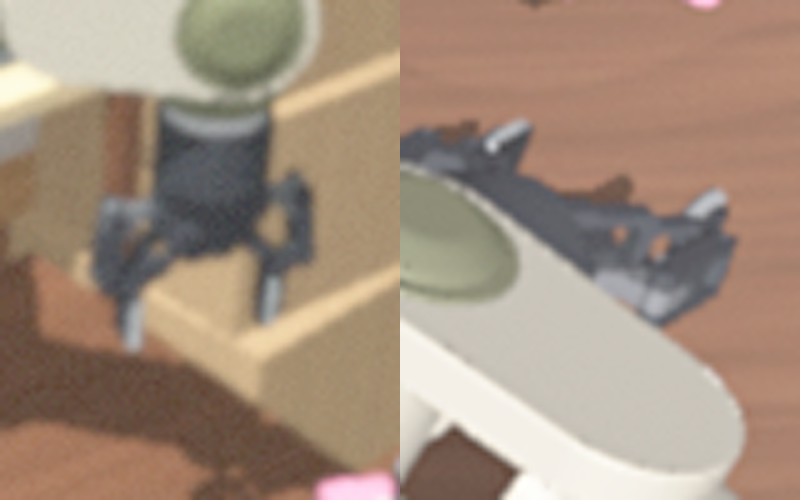

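The pictures show the fingertips about 25 mm higher than the stated TCP and overhang imply. At the start they were near z = 0.24 with the TCP at 0.212, and now they are near 0.05. So they closed above the bar. I open, go lower and find the bar with a light grip.

Emit:
{"op": "jog_arm", "data": {
  "hand": [0.055,0.055,0.055,0.055,0.055],
  "travel": [
    [0,0,0],
    [0,0,0],
    [0,0,-0.012],
    [0,0,-0.012],
    [0,0,0]
  ],
  "yaw": [0,0,0,0,0],
  "grip_force": 20
}}

```text
time_s: 4.78
position: [0.6375, -0.2925, -0.002]
tool_rot: [[-0.961, 0.277, -0.003], [0.277, 0.961, 0.002], [0.003, 0.001, -1.0]]
ft_force: [0.4, 0.2, -0.2]
grip_width: 0.0551
gripper_force: 0.0
```

Emit:
{"op": "jog_arm", "data": {
  "hand": [0.04,0.026,0.026,0.026,0.026],
  "travel": [
    [0,0,0],
    [0,0,0],
    [0,0,0],
    [0,0,0],
    [0,0,0]
  ],
  "yaw": [0,0,0,0,0]
}}

```text
time_s: 5.4
position: [0.6386, -0.293, 0.0003]
tool_rot: [[-0.961, 0.277, 0.001], [0.277, 0.961, -0.0], [-0.001, -0.0, -1.0]]
ft_force: [0.9, 1.2, 3.5]
grip_width: 0.0315
gripper_force: 20.5
```

Emit:
{"op": "jog_arm", "data": {
  "hand": [0.05,0.05,0.05,0.05,0.05],
  "travel": [
    [0,0,0],
    [0,0,0],
    [-0.001,0,-0.006],
    [0,0,-0.006],
    [0,0,0]
  ],
  "yaw": [0,0,0,0,0],
  "grip_force": 100
}}

```text
time_s: 6.02
position: [0.6368, -0.2928, -0.0131]
tool_rot: [[-0.961, 0.277, -0.001], [0.277, 0.961, 0.001], [0.002, 0.0, -1.0]]
ft_force: [-0.2, 0.6, 0.1]
grip_width: 0.05
gripper_force: 0.0
```

Emit:
{"op": "jog_arm", "data": {
  "hand": [0.04,0.028,0.026,0.026,0.026],
  "travel": [
    [0,0,0],
    [0,0,0],
    [0,0,0],
    [0,0,0],
    [0,0,0]
  ],
  "yaw": [0,0,0,0,0]
}}

```text
time_s: 6.65
position: [0.6375, -0.293, -0.0116]
tool_rot: [[-0.961, 0.277, 0.001], [0.277, 0.961, -0.0], [-0.001, -0.0, -1.0]]
ft_force: [-1.1, 0.6, 4.9]
grip_width: 0.0294
gripper_force: 98.4
```

```bash
python3 - <<'E'
from h import *
s=env.observe();print({k:np.round(s[k],4).tolist() for k in('position','ft_force','wrist_torque','grip_width','gripper_force','joint_efforts')})
E
```

```text
{'position': [0.6375, -0.293, -0.0116], 'ft_force': [-1.0803, 0.6289, 4.937], 'wrist_torque': [0.2963, 0.237, 0.0811], 'grip_width': 0.0294, 'gripper_force': 98.4016, 'joint_efforts': [-0.6464, -59.861, -19.1704, -0.1807, -0.4699, 0.0212]}
```

Gripped at 98 N. Lift slowly first.

Emit:
{"op": "jog_arm", "data": {
  "hand": [0.02,0.02,0.02,0.02,0.02],
  "travel": [
    [0,0,0.004],
    [0,0,0.01],
    [0,0,0.016],
    [0,0,0.01],
    [0,0,0]
  ],
  "yaw": [0,0,0,0,0]
}}

```text
time_s: 7.28
position: [0.6377, -0.2933, 0.0292]
tool_rot: [[-0.961, 0.277, 0.002], [0.277, 0.961, -0.001], [-0.002, -0.001, -1.0]]
ft_force: [0.3, -0.4, -4.4]
grip_width: 0.0296
gripper_force: 99.0
```

```bash
python3 - <<'E'
from h import *
s=env.observe();print({k:np.round(s[k],4).tolist() for k in('position','ft_force','wrist_torque','grip_width','gripper_force','joint_efforts')})
E
```

```text
{'position': [0.6377, -0.2933, 0.0292], 'ft_force': [0.253, -0.3799, -4.3969], 'wrist_torque': [-0.1373, -0.25, -0.0106], 'grip_width': 0.0296, 'gripper_force': 98.9666, 'joint_efforts': [0.0212, -66.2919, -22.4161, -0.0883, 0.4149, 0.0002]}
```

Emit:
{"op": "jog_arm", "data": {
  "hand": [0.02,0.02,0.02,0.02,0.02],
  "travel": [
    [0,0,0.012],
    [0,0.01,0.02],
    [0,0.02,0.02],
    [0,0.02,0.016],
    [0,0.02,0.01]
  ],
  "yaw": [0,-0.04,-0.08,-0.12,-0.14]
}}

```text
time_s: 7.9
position: [0.6374, -0.2225, 0.1071]
tool_rot: [[-0.787, 0.617, 0.001], [0.617, 0.787, -0.001], [-0.001, 0.0, -1.0]]
ft_force: [0.9, -0.2, -4.2]
grip_width: 0.0295
gripper_force: 99.1
```

Emit:
{"op": "jog_arm", "data": {
  "hand": [0.02,0.02,0.02,0.02,0.02],
  "travel": [
    [0,0.02,0],
    [0,0.02,0],
    [0,0.02,0],
    [0,0.02,0],
    [0,0.02,0]
  ],
  "yaw": [-0.14,-0.14,-0.14,-0.14,-0.14]
}}

```text
time_s: 8.52
position: [0.637, -0.1224, 0.1061]
tool_rot: [[-0.204, 0.979, -0.001], [0.979, 0.204, -0.0], [-0.0, -0.001, -1.0]]
ft_force: [-0.2, 0.6, -3.3]
grip_width: 0.0292
gripper_force: 99.2
```

Emit:
{"op": "jog_arm", "data": {
  "hand": [0.02,0.02,0.02,0.02,0.02],
  "travel": [
    [0,0.02,0],
    [0,0.02,0],
    [0,0.02,0],
    [0,0.02,0],
    [0,0.01,0]
  ],
  "yaw": [-0.14,-0.14,-0.14,-0.08,-0.013]
}}

```text
time_s: 9.15
position: [0.637, -0.0322, 0.106]
tool_rot: [[0.297, 0.955, -0.001], [0.955, -0.297, -0.0], [-0.0, -0.001, -1.0]]
ft_force: [0.8, -0.1, -4.9]
grip_width: 0.0299
gripper_force: 99.2
```

Emit:
{"op": "jog_arm", "data": {
  "hand": [0.02,0.02,0.02,0.02,0.02],
  "travel": [
    [0.002,0.02,0],
    [0.002,0.035,0],
    [0.002,0.035,0],
    [0.002,0.03,0],
    [0.002,0.018,0]
  ],
  "yaw": [0,0,0,0,0]
}}

```text
time_s: 9.78
position: [0.6471, 0.1068, 0.1058]
tool_rot: [[0.296, 0.955, -0.0], [0.955, -0.296, 0.0], [-0.0, -0.0, -1.0]]
ft_force: [-0.5, -0.3, -4.0]
grip_width: 0.0297
gripper_force: 99.2
```

Emit:
{"op": "jog_arm", "data": {
  "hand": [0.02,0.02,0.02,0.02,0.02],
  "travel": [
    [0,0,-0.015],
    [0,0,-0.03],
    [0,0,-0.03],
    [0,0,-0.018],
    [0,0,0]
  ],
  "yaw": [0,0,0,0,0]
}}

```text
time_s: 10.4
position: [0.6466, 0.1043, 0.0113]
tool_rot: [[0.299, 0.954, -0.003], [0.954, -0.299, -0.0], [-0.001, -0.003, -1.0]]
ft_force: [0.2, 0.1, -3.7]
grip_width: 0.03
gripper_force: 99.4
```

```bash
python3 - <<'E'
from h import *
s=env.observe();print({k:np.round(s[k],4).tolist() for k in('position','ft_force','wrist_torque','grip_width')})
a=env.get_image("top")[:,:,::-1];b=env.get_image("scene")[:,:,::-1]
f=lambda a,x,y:cv2.resize(a[y:y+100,x:x+80],None,fx=5,fy=5,interpolation=cv2.INTER_CUBIC)
o=np.hstack([f(a,225,160),f(b,335,195)]);cv2.imwrite("pics/c6.png",o)
# predicted bar corners (top and bottom) in both crops
p=s['position'];y=s['tool_rot'][:2,1];l=np.array([-y[1],y[0]]);print(l)
for d in(.011,-.149):
  for w in(.016,-.016):
    P=np.r_[p[:2]-l*d+y*w,p[2]+.0416]if 0 else np.r_[p[:2]-l*d+y*w,p[2]+.0416]
    print(d,w,((proj("top",P)-[225,160])*5).round(),((proj("scene",P)-[335,195])*5+[400,0]).round())
E
```

```text
{'position': [0.6466, 0.1043, 0.0113], 'ft_force': [0.218, 0.068, -3.6995], 'wrist_torque': [-0.2775, 0.1577, 0.0039], 'grip_width': 0.03}
[0.29899503 0.95425057]
0.011 0.016 [[356. 229.]] [[498. 395.]]
0.011 -0.016 [[340. 284.]] [[475. 351.]]
-0.149 0.016 [[ 78. 150.]] [[758. 315.]]
-0.149 -0.016 [[ 62. 205.]] [[733. 274.]]
```

View pics/c6.png

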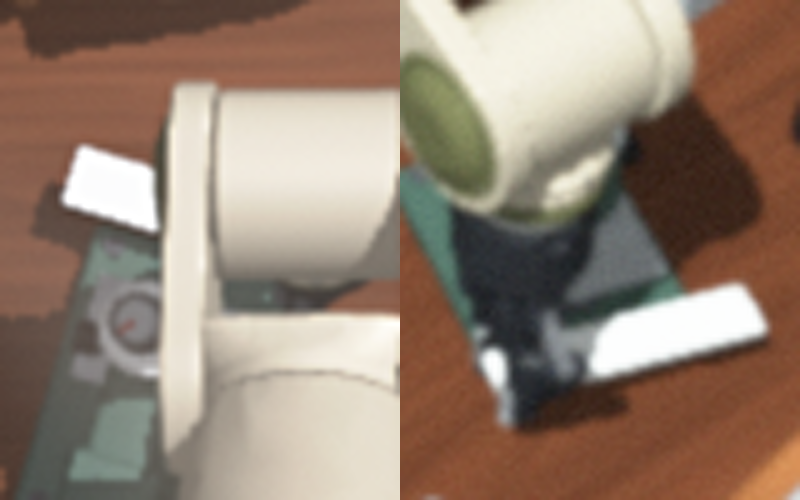

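The left half shows the bar's far end in front of the anvil at (80,146) and (62,205), close to the prediction. The right half shows it about 10 crop pixels lower than predicted at (740,284). I measure height and sag by fitting the white top face, with the original bar on the slab as a check.

```bash
cat > fb.py <<'E'
from h import *
from scipy.optimize import least_squares as LS
def wpts(img,box,thr):
    x,y,w,h=box;g=cv2.resize(img[y:y+h,x:x+w].min(2),None,fx=8,fy=8,interpolation=cv2.INTER_CUBIC)
    m=(g>thr).astype(np.uint8);cs,_=cv2.findContours(m,cv2.RETR_EXTERNAL,cv2.CHAIN_APPROX_NONE)
    c=max(cs,key=cv2.contourArea)[:,0].astype(float)[::4];return (c+.5)/8-.5+[x,y]
def corners(p,L=.08,W=.016): # p: centre of top face x,y,z,yaw,pitch(+ = +x end up)
    l=np.array([np.cos(p[3])*np.cos(p[4]),np.sin(p[3])*np.cos(p[4]),np.sin(p[4])]);w=np.array([-np.sin(p[3]),np.cos(p[3]),0])
    return np.array([p[:3]+a*L*l+b*W*w for a,b in((1,1),(1,-1),(-1,-1),(-1,1))])
def dist(P,q):
    D=[]
    for i in range(4):
        a,b=q[i],q[(i+1)%4];t=np.clip(((P-a)@(b-a))/((b-a)@(b-a)),0,1);D.append(np.linalg.norm(P-a-t[:,None]*(b-a),axis=1))
    return np.min(D,0)
def fitbar(obs,p0):
    f=lambda p:np.concatenate([dist(P,proj(n,corners(p))) for n,P in obs])
    r=LS(f,p0,loss="soft_l1",f_scale=.3,x_scale=[.01]*3+[.05]*2);return r.x,np.sqrt(np.median(r.fun**2))
E
cat > m.py <<'E'
from fb import *
np.set_printoptions(precision=4,suppress=True)
rd=lambda f:cv2.imread(f)
for thr in(170,205):
    P=[("top",wpts(rd("pics/top0.png"),(405,195,40,75),thr)),("scene",wpts(rd("pics/scene0.png"),(205,290,45,75),thr))]
    x,e=fitbar(P,[.572,-.272,.03,-.28,0]);print("slab",x,np.degrees(x[3:]),e)
t=env.get_image("top")[:,:,::-1];s=env.get_image("scene")[:,:,::-1]
print(env.observe()['position'])
for thr in(170,205):
    a=wpts(t,(232,182,24,28),thr);b=wpts(s,(374,245,40,35),thr)
    a=a[a[:,0]<254.5];b=b[b[:,0]>378]
    for n,q in((("top"),a),("scene",b)):print(n,len(q),q.min(0),q.max(0))
    x,e=fitbar([("top",a),("scene",b)],[.668,.171,.054,np.radians(-107.3),0]);print(x,np.degrees(x[3:]),e)
E
python3 m.py
```

```text
slab [ 0.5722 -0.272   0.0313 -0.2959 -0.0436] [-16.9513  -2.5004] 0.8736060772684214
slab [ 0.5709 -0.2711  0.0281 -0.2936 -0.0203] [-16.8234  -1.1637] 0.3901609583627614
[0.6481 0.1049 0.0142]
top 85 [236.9375 188.3125] [254.4375 204.8125]
scene 128 [378.0625 251.0625] [407.5625 268.8125]
[ 0.6708  0.1727  0.0471 -1.9002 -0.0486] [-108.8756   -2.7835] 0.37066931916131407
top 85 [237.1875 188.5625] [254.4375 204.5625]
scene 126 [378.0625 251.3125] [407.1875 268.3125]
[ 0.6708  0.1719  0.0495 -1.8972 -0.0038] [-108.7044   -0.2166] 0.21771074831240714
```

Emit:
{"op": "jog_arm", "data": {
  "hand": [0.02,0.02,0.02,0.02,0.02],
  "travel": [
    [0,0,0.003],
    [-0.009,0.003,0],
    [-0.0145,0.0045,0],
    [-0.0145,0.0045,0],
    [0,0,0]
  ],
  "yaw": [0,0,0,0,0]
}}

```text
time_s: 11.22
position: [0.6082, 0.1175, 0.0162]
tool_rot: [[0.298, 0.955, -0.001], [0.955, -0.298, 0.0], [-0.0, -0.001, -1.0]]
ft_force: [0.4, -0.2, -3.7]
grip_width: 0.0294
gripper_force: 99.4
```

Emit:
{"op": "jog_arm", "data": {
  "hand": [0.02,0.02,0.02,0.02,0.02],
  "travel": [
    [0,0,0],
    [0,0,-0.001],
    [0,0,-0.001],
    [0,0,-0.001],
    [0,0,0]
  ],
  "yaw": [0,0,0,0,0]
}}

```text
time_s: 11.85
position: [0.6094, 0.1169, 0.0128]
tool_rot: [[0.299, 0.954, 0.0], [0.954, -0.299, 0.0], [0.0, 0.0, -1.0]]
ft_force: [0.1, -0.3, -2.5]
grip_width: 0.0298
gripper_force: 99.5
```

```bash
cat > s.py <<'E'
from h import *
s=env.observe();print({k:np.round(s[k],4).tolist() for k in('time_s','position','ft_force','wrist_torque','grip_width','gripper_force')},s['q'][[0,5]].round(1),s['joint_efforts'][5].round(4))
E
python3 s.py
```

```text
{'time_s': 11.85, 'position': [0.6094, 0.1169, 0.0128], 'ft_force': [0.1257, -0.2997, -2.516], 'wrist_torque': [-0.2563, -0.0041, -0.0656], 'grip_width': 0.0298, 'gripper_force': 99.46} [-0.1 17.3] -0.0284
```

Emit:
{"op": "jog_arm", "data": {
  "hand": [0.02,0.02,0.02,0.02,0.02],
  "travel": [
    [0,0,0.001],
    [0,0,0],
    [0,0,0],
    [0,0,0],
    [0,0,0]
  ],
  "yaw": [0,0,0,0,0]
}}

```text
time_s: 12.48
position: [0.6092, 0.117, 0.0138]
tool_rot: [[0.298, 0.954, -0.0], [0.954, -0.298, 0.0], [-0.0, -0.0, -1.0]]
ft_force: [0.3, 0.3, -4.1]
grip_width: 0.0297
gripper_force: 99.3
```

```bash
python3 s.py
```

```text
{'time_s': 12.475, 'position': [0.6092, 0.117, 0.0138], 'ft_force': [0.349, 0.3209, -4.1181], 'wrist_torque': [-0.3148, 0.0493, 0.0176], 'grip_width': 0.0297, 'gripper_force': 99.323} [-0.  17.3] 0.0002
```

Emit:
{"op": "jog_arm", "data": {
  "hand": [0.02,0.02,0.02,0.02,0.02],
  "travel": [
    [0,0,0.001],
    [-0.006,0.002,0],
    [-0.007,0.002,0],
    [-0.005,0.0015,0],
    [0,0,0]
  ],
  "yaw": [0,0,0,0,0]
}}

```text
time_s: 13.1
position: [0.5909, 0.1227, 0.015]
tool_rot: [[0.298, 0.955, -0.0], [0.955, -0.298, -0.0], [-0.0, -0.0, -1.0]]
ft_force: [0.8, -0.6, -4.1]
grip_width: 0.0296
gripper_force: 99.4
```

```bash
python3 s.py
```

```text
{'time_s': 13.1, 'position': [0.5909, 0.1227, 0.015], 'ft_force': [0.7851, -0.5696, -4.1496], 'wrist_torque': [-0.2862, 0.1034, 0.0436], 'grip_width': 0.0296, 'gripper_force': 99.4247} [ 0.5 17.8] 0.0107
```

Emit:
{"op": "jog_arm", "data": {
  "hand": [0.02,0.02,0.02,0.02,0.02],
  "travel": [
    [-0.004,0.001,0],
    [-0.004,0.001,0],
    [-0.004,0.0015,0],
    [-0.004,0.0015,0],
    [0,0,0]
  ],
  "yaw": [0,0,0,0,0]
}}

```text
time_s: 13.72
position: [0.575, 0.1277, 0.0149]
tool_rot: [[0.298, 0.955, -0.0], [0.955, -0.298, 0.0], [-0.0, -0.0, -1.0]]
ft_force: [0.2, 0.2, -3.6]
grip_width: 0.0298
gripper_force: 99.4
```

```bash
python3 s.py; cat >> m2.py <<'E'
from fb import *
np.set_printoptions(precision=4,suppress=True)
t=env.get_image("top")[:,:,::-1];s=env.get_image("scene")[:,:,::-1]
f=lambda a,x,y:cv2.resize(a[y:y+100,x:x+80],None,fx=5,fy=5,interpolation=cv2.INTER_CUBIC)
cv2.imwrite("pics/c7.png",np.hstack([f(t,215,180),f(s,330,190)]))
E
python3 m2.py
```

```text
{'time_s': 13.725, 'position': [0.575, 0.1277, 0.0149], 'ft_force': [0.236, 0.1822, -3.5791], 'wrist_torque': [-0.2762, 0.0612, 0.0426], 'grip_width': 0.0298, 'gripper_force': 99.4344} [ 1.  18.4] 0.0123
```

Emit:
{"op": "jog_arm", "data": {
  "hand": [0.02,0.02,0.02,0.02,0.02],
  "travel": [
    [0,0,-0.001],
    [0,0,-0.001],
    [0,0,-0.001],
    [0,0,0],
    [0,0,0]
  ],
  "yaw": [0,0,0,0,0]
}}

```text
time_s: 14.45
position: [0.5754, 0.1275, 0.0119]
tool_rot: [[0.298, 0.954, 0.0], [0.954, -0.298, 0.0], [0.0, 0.0, -1.0]]
ft_force: [0.4, -0.9, -2.1]
grip_width: 0.0295
gripper_force: 99.6
```

```bash
python3 s.py
```

```text
{'time_s': 14.45, 'position': [0.5754, 0.1275, 0.0119], 'ft_force': [0.3617, -0.8584, -2.1328], 'wrist_torque': [-0.2519, -0.0378, -0.0164], 'grip_width': 0.0295, 'gripper_force': 99.5549} [ 1.  18.4] -0.041
```

Emit:
{"op": "jog_arm", "data": {
  "hand": [0.02,0.02,0.02,0.02,0.02],
  "travel": [
    [0,0,-0.0005],
    [0,0,-0.0005],
    [0,0,0],
    [0,0,0],
    [0,0,0]
  ],
  "yaw": [0,0,0,0,0],
  "grip_force": 30
}}

```text
time_s: 15.08
position: [0.5753, 0.1275, 0.0109]
tool_rot: [[0.298, 0.954, 0.0], [0.954, -0.298, 0.0], [0.0, 0.0, -1.0]]
ft_force: [1.0, -0.3, -1.9]
grip_width: 0.0295
gripper_force: 99.7
```

```bash
python3 s.py
```

```text
{'time_s': 15.075, 'position': [0.5753, 0.1275, 0.0109], 'ft_force': [0.971, -0.3494, -1.8754], 'wrist_torque': [-0.1898, -0.0408, 0.0068], 'grip_width': 0.0295, 'gripper_force': 99.6623} [ 1.  18.4] -0.0613
```

Emit:
{"op": "jog_arm", "data": {
  "hand": [0.033,0.038,0.045,0.05,0.05],
  "travel": [
    [0,0,0],
    [0,0,0],
    [0,0,0],
    [0,0,0],
    [0,0,0]
  ],
  "yaw": [0,0,0,0,0]
}}

```text
time_s: 15.7
position: [0.5753, 0.1275, 0.0109]
tool_rot: [[0.298, 0.954, 0.0], [0.954, -0.298, 0.0], [0.0, 0.0, -1.0]]
ft_force: [-0.1, 1.4, 0.1]
grip_width: 0.0496
gripper_force: 0.0
```

Emit:
{"op": "jog_arm", "data": {
  "hand": [0.05,0.05,0.05,0.05,0.05],
  "travel": [
    [-0.003,-0.01,0],
    [-0.003,-0.01,0.01],
    [0,0,0.05],
    [0,0,0.06],
    [0,0,0.06]
  ],
  "yaw": [0,0,0,0,0]
}}

```text
time_s: 16.32
position: [0.5688, 0.1067, 0.1935]
tool_rot: [[0.299, 0.954, 0.0], [0.954, -0.299, -0.0], [0.0, 0.0, -1.0]]
ft_force: [0.9, 0.3, 0.8]
grip_width: 0.05
gripper_force: 0.0
```

Emit:
{"op": "jog_arm", "data": {
  "hand": [0.05,0.05,0.05,0.05,0.05],
  "travel": [
    [0,0,0.03],
    [-0.02,-0.055,0],
    [-0.02,-0.055,0],
    [-0.02,-0.05,0],
    [0,0,0]
  ],
  "yaw": [0,0,0,0,0]
}}

```text
time_s: 16.95
position: [0.5079, -0.0557, 0.2216]
tool_rot: [[0.303, 0.953, 0.0], [0.953, -0.303, -0.001], [-0.001, 0.001, -1.0]]
ft_force: [-0.2, 0.4, -1.4]
grip_width: 0.0499
gripper_force: 0.0
```

```bash
python3 s.py; python3 m2.py
```

```text
{'time_s': 16.95, 'position': [0.5079, -0.0557, 0.2216], 'ft_force': [-0.1682, 0.3819, -1.3721], 'wrist_torque': [0.0384, -0.0381, 0.0042], 'grip_width': 0.0499, 'gripper_force': 0.0} [-19.5  -1.9] -0.4428
```

View pics/c7.png

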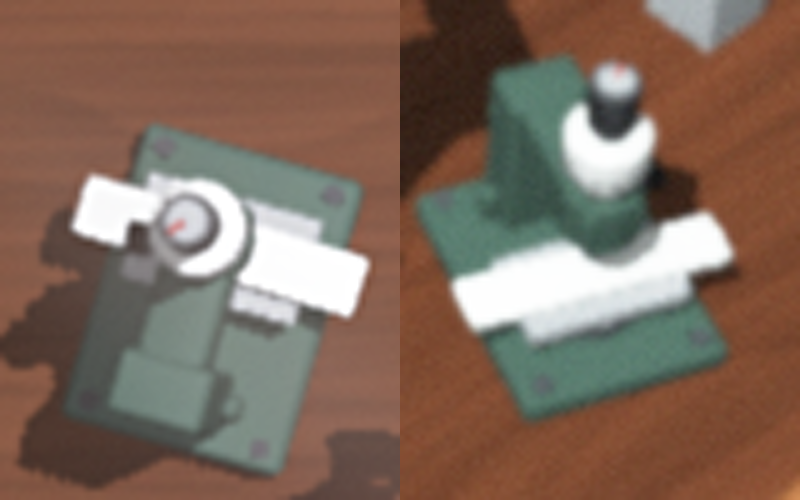

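The left half shows the bar lying flat across the anvil, with its ends centred at (81,205) and (361,288). It looks parallel to the base edge and nearly centred on the table, whose side edge runs from (325,213) to (297,325). I quantify the offset.

```bash
python3 - <<'E'
from h import *
np.set_printoptions(precision=4,suppress=True)
T=lambda u:np.float64(u)/5+[215,180]
S=lambda u:np.float64(u)/5+[330-80,190]
b=toz("top",T([(370,258),(352,318),(73,235),(90,175)]),.052)[:,:2]
bm=b.mean(0);l=(b[0]+b[1]-b[2]-b[3]);print("bar top",bm,np.degrees(np.arctan2(l[1],l[0])))
b2=toz("scene",S([(452,285),(472,332),(710,212),(733,253)]),.052)[:,:2];print("bar scene",b2.mean(0))
k=toz("top",T([(188,221)]),.205);k2=toz("scene",S([(615,77)]),.205);print("knob",k,k2)
tb=toz("top",T([(325,213),(297,325)]),.044)[:,:2];print("table edge mid",tb.mean(0),np.linalg.norm(tb[0]-tb[1]))
base=toz("top",T([(150,125),(360,187),(280,472),(66,414)]),.02)[:,:2]
g=np.float64([[-60,-65],[-60,65],[115,65],[115,-65]])/1e3;t,a,e=fit(g,base);print("base",t,a,e)
ex=np.array([np.cos(np.radians(a)),np.sin(np.radians(a))]);ey=np.array([-ex[1],ex[0]])
for n,c in(("knobtop",k[0,:2]),("knobsc",k2[0,:2]),("base",t),("table",tb.mean(0)-.05*ey)):print(n,c,"bar top rel",(bm-c)@ex,(bm-c)@ey,"bar scene rel",(b2.mean(0)-c)@ex)
print(k[0,:2]-proj("top",[0,0,0])[0]*0)
E
```

```text
bar top [0.596  0.1926] -108.06794465342915
bar scene [0.6014 0.1919]
knob [[0.5955 0.1927 0.205 ]] [[0.5972 0.1945 0.205 ]]
table edge mid [0.5829 0.1439] 0.06433214207668214
base [0.5954 0.1924] 162.82954873027242 [0.0035 0.0049 0.0042 0.0037]
knobtop [0.5955 0.1927] bar top rel -0.0005331413882984365 -5.184371118084339e-05 bar scene rel -0.005894171994492812
knobsc [0.5972 0.1945] bar top rel 0.0006172500587726272 0.0021767180713201774 bar scene rel -0.004743780547421749
base [0.5954 0.1924] bar top rel -0.00054237867499381 -0.00036764917100047675 bar scene rel -0.0059034092811881865
table [0.5977 0.1916] bar top rel 0.0018686448549758445 -0.0003853001452475792 bar scene rel -0.003492385751218531
[0.5955 0.1927]
```

The bar's middle is within about 2 mm of the axis and within 1° of square. Next the knob, at about (0.5955, 0.193).

Emit:
{"op": "jog_arm", "data": {
  "hand": [0.05,0.05,0.05,0.05,0.05],
  "travel": [
    [0.0175,0.05,0],
    [0.0175,0.05,0],
    [0.0175,0.05,0],
    [0.0175,0.05,0],
    [0.0175,0.049,0]
  ],
  "yaw": [0,0,0,0,0]
}}

```text
time_s: 17.68
position: [0.5968, 0.1997, 0.221]
tool_rot: [[0.296, 0.955, 0.0], [0.955, -0.296, 0.0], [0.0, 0.0, -1.0]]
ft_force: [-0.2, -0.5, -0.3]
grip_width: 0.05
gripper_force: 0.0
```

Emit:
{"op": "jog_arm", "data": {
  "hand": [0.05,0.05,0.05,0.05,0.05],
  "travel": [
    [0,0,0],
    [0,0,0],
    [0,0,0],
    [0,0,0],
    [0,0,0]
  ],
  "yaw": [0,0,0,0,0]
}}

```text
time_s: 18.3
position: [0.5968, 0.196, 0.221]
tool_rot: [[0.299, 0.954, 0.0], [0.954, -0.299, 0.0], [0.0, 0.0, -1.0]]
ft_force: [-0.3, -0.4, 0.0]
grip_width: 0.0498
gripper_force: 0.0
```

Emit:
{"op": "jog_arm", "data": {
  "hand": [0.05,0.05,0.05,0.05,0.05],
  "travel": [
    [-0.0013,-0.0028,0],
    [0,0,-0.02],
    [0,0,-0.02],
    [0,0,-0.021],
    [0,0,0]
  ],
  "yaw": [0,0,0,0,0]
}}

```text
time_s: 18.92
position: [0.5947, 0.1934, 0.1585]
tool_rot: [[0.299, 0.954, -0.003], [0.954, -0.299, -0.0], [-0.001, -0.003, -1.0]]
ft_force: [0.2, 0.7, -0.4]
grip_width: 0.0498
gripper_force: 0.0
```

Emit:
{"op": "jog_arm", "data": {
  "hand": [0.04,0.03,0.02,0.02,0.02],
  "travel": [
    [0,0,0],
    [0,0,0],
    [0,0,0],
    [0,0,0],
    [0,0,0]
  ],
  "yaw": [0,0,0,0,0],
  "grip_force": 30
}}

```text
time_s: 19.55
position: [0.5966, 0.1935, 0.1611]
tool_rot: [[0.299, 0.954, 0.004], [0.954, -0.299, 0.0], [0.001, 0.004, -1.0]]
ft_force: [4.1, -1.7, 5.8]
grip_width: 0.0268
gripper_force: 30.5
```

```bash
python3 s.py
```

```text
{'time_s': 19.55, 'position': [0.5966, 0.1935, 0.1611], 'ft_force': [4.0758, -1.6549, 5.7911], 'wrist_torque': [-0.226, -0.7201, -0.0427], 'grip_width': 0.0268, 'gripper_force': 30.5053} [ 7.2 24.6] -0.0028
```

Emit:
{"op": "jog_arm", "data": {
  "hand": [0.02,0.02,0.02,0.02,0.02],
  "travel": [
    [0.001,-0.0003,0.0005],
    [0,0,0],
    [0,0,0],
    [0,0,0],
    [0,0,0]
  ],
  "yaw": [0,-0.05,-0.1,-0.1,-0.05]
}}

```text
time_s: 20.18
position: [0.5964, 0.1936, 0.1611]
tool_rot: [[0.569, 0.823, 0.001], [0.823, -0.569, 0.0], [0.001, 0.0, -1.0]]
ft_force: [0.2, -0.1, 6.6]
grip_width: 0.0267
gripper_force: 30.6
```

```bash
python3 s.py
```

```text
{'time_s': 20.175, 'position': [0.5964, 0.1936, 0.1611], 'ft_force': [0.1739, -0.0564, 6.5958], 'wrist_torque': [-0.0369, -0.0388, 0.0004], 'grip_width': 0.0267, 'gripper_force': 30.579} [ 7.2 41.8] -0.292
```

Emit:
{"op": "jog_arm", "data": {
  "hand": [0.02,0.02,0.02,0.02,0.02],
  "travel": [
    [0,0,0.001],
    [0,0,0],
    [0,0,0],
    [0,0,0],
    [0,0,0]
  ],
  "yaw": [-0.12,-0.14,-0.14,-0.14,-0.14]
}}

```text
time_s: 20.8
position: [0.5961, 0.1939, 0.1612]
tool_rot: [[0.96, 0.28, -0.001], [0.28, -0.96, 0.001], [-0.001, -0.001, -1.0]]
ft_force: [0.1, 1.3, 2.2]
grip_width: 0.0271
gripper_force: 30.1
```

```bash
python3 s.py
```

```text
{'time_s': 20.8, 'position': [0.5961, 0.1939, 0.1612], 'ft_force': [0.0931, 1.3173, 2.1872], 'wrist_torque': [0.188, -0.1869, 0.0571], 'grip_width': 0.0271, 'gripper_force': 30.1426} [ 7.2 80.9] -1.4573
```

Emit:
{"op": "jog_arm", "data": {
  "hand": [0.02,0.02,0.02,0.02,0.02],
  "travel": [
    [0,0,0],
    [0,0,0],
    [0,0,0],
    [0,0,0],
    [0,0,0]
  ],
  "yaw": [-0.14,-0.14,-0.14,-0.14,-0.14]
}}

```text
time_s: 21.42
position: [0.5961, 0.1944, 0.1612]
tool_rot: [[0.915, -0.404, -0.001], [-0.404, -0.915, 0.002], [-0.001, -0.001, -1.0]]
ft_force: [1.1, 4.0, 0.9]
grip_width: 0.027
gripper_force: 30.2
```

Emit:
{"op": "jog_arm", "data": {
  "hand": [0.02,0.02,0.02,0.02,0.02],
  "travel": [
    [0,0,0],
    [0,0,0],
    [0,0,0],
    [0,0,0],
    [0,0,0]
  ],
  "yaw": [-0.14,-0.14,-0.14,-0.14,-0.1]
}}

```text
time_s: 22.05
position: [0.5964, 0.1948, 0.1612]
tool_rot: [[0.476, -0.88, 0.0], [-0.88, -0.476, 0.002], [-0.002, -0.001, -1.0]]
ft_force: [4.3, 4.9, 0.5]
grip_width: 0.0269
gripper_force: 30.2
```

```bash
python3 s.py
```

```text
{'time_s': 22.05, 'position': [0.5964, 0.1948, 0.1612], 'ft_force': [4.3049, 4.9233, 0.5158], 'wrist_torque': [0.8704, -0.5141, 0.0733], 'grip_width': 0.0269, 'gripper_force': 30.1502} [  7.2 158.8] -0.8595
```

Emit:
{"op": "jog_arm", "data": {
  "hand": [0.04,0.048,0.048,0.048,0.048],
  "travel": [
    [0,0,0],
    [0,0,0],
    [0.0005,0.0015,0],
    [0,0,0],
    [0,0,0]
  ],
  "yaw": [0,0,0,0.15,0.182]
}}

```text
time_s: 22.68
position: [0.5969, 0.1949, 0.1612]
tool_rot: [[0.743, -0.67, -0.0], [-0.67, -0.743, -0.0], [-0.0, 0.0, -1.0]]
ft_force: [0.3, 0.6, -0.3]
grip_width: 0.048
gripper_force: 0.0
```

Emit:
{"op": "jog_arm", "data": {
  "hand": [0.048,0.048,0.048,0.048,0.048],
  "travel": [
    [0,0,0],
    [0,0,0],
    [0,0,0],
    [0,0,0],
    [0,0,0]
  ],
  "yaw": [0.182,0.182,0.182,0.182,0.182]
}}

```text
time_s: 23.3
position: [0.5969, 0.1949, 0.1613]
tool_rot: [[0.984, 0.175, -0.0], [0.175, -0.984, -0.0], [-0.0, -0.0, -1.0]]
ft_force: [-0.9, -0.4, 0.6]
grip_width: 0.0478
gripper_force: 0.0
```

Emit:
{"op": "jog_arm", "data": {
  "hand": [0.048,0.048,0.048,0.048,0.048],
  "travel": [
    [0,0,0],
    [0,0,0],
    [0,0,0],
    [0,0,0],
    [0,0,0]
  ],
  "yaw": [0.182,0.182,0.182,0.182,0.182]
}}

```text
time_s: 23.92
position: [0.5969, 0.1949, 0.1613]
tool_rot: [[0.466, 0.885, -0.0], [0.885, -0.466, -0.0], [-0.0, -0.0, -1.0]]
ft_force: [0.2, 0.1, -0.8]
grip_width: 0.0481
gripper_force: 0.0
```

Emit:
{"op": "jog_arm", "data": {
  "hand": [0.048,0.048,0.048,0.048,0.048],
  "travel": [
    [0,0,0],
    [0,0,0],
    [0,0,0],
    [0,0,0],
    [0,0,0]
  ],
  "yaw": [0.182,0.182,0.182,0.182,0.182]
}}

```text
time_s: 24.55
position: [0.5968, 0.1949, 0.1612]
tool_rot: [[-0.413, 0.911, -0.0], [0.911, 0.413, -0.0], [0.0, -0.0, -1.0]]
ft_force: [0.9, 0.1, 0.1]
grip_width: 0.0483
gripper_force: 0.0
```

Emit:
{"op": "jog_arm", "data": {
  "hand": [0.048,0.048,0.048,0.048,0.048],
  "travel": [
    [0,0,0],
    [0,0,0],
    [0,0,0],
    [0,0,0],
    [0,0,0]
  ],
  "yaw": [0.182,0.182,0.182,0.182,0.182]
}}

```text
time_s: 25.18
position: [0.5968, 0.1949, 0.1612]
tool_rot: [[-0.972, 0.233, -0.0], [0.233, 0.972, -0.0], [0.0, -0.0, -1.0]]
ft_force: [0.0, 0.4, -1.0]
grip_width: 0.0483
gripper_force: 0.0
```

Emit:
{"op": "jog_arm", "data": {
  "hand": [0.048,0.048,0.048,0.048,0.048],
  "travel": [
    [0,0,0],
    [0,0,0],
    [0,0,0],
    [0,0,0],
    [0,0,0]
  ],
  "yaw": [0.182,0.182,0.182,0.182,0.182]
}}

```text
time_s: 25.8
position: [0.5968, 0.1949, 0.1613]
tool_rot: [[-0.781, -0.625, -0.0], [-0.625, 0.781, -0.0], [0.0, 0.0, -1.0]]
ft_force: [-0.2, -0.8, 0.5]
grip_width: 0.0483
gripper_force: 0.0
```

```bash
python3 s.py
```

```text
{'time_s': 25.8, 'position': [0.5968, 0.1949, 0.1613], 'ft_force': [-0.171, -0.7969, 0.5315], 'wrist_torque': [-0.0009, -0.0193, -0.01], 'grip_width': 0.0483, 'gripper_force': 0.0} [   7.3 -121.4] 1.9316
```

Emit:
{"op": "jog_arm", "data": {
  "hand": [0.048,0.04,0.03,0.02,0.02],
  "travel": [
    [0,0,0],
    [0,0,0],
    [0,0,0],
    [0,0,0],
    [0,0,0]
  ],
  "yaw": [0,0,0,0,0]
}}

```text
time_s: 26.42
position: [0.5972, 0.1946, 0.1615]
tool_rot: [[-0.785, -0.619, 0.001], [-0.619, 0.785, -0.0], [-0.0, -0.001, -1.0]]
ft_force: [1.4, -2.3, 1.1]
grip_width: 0.0273
gripper_force: 29.9
```

```bash
python3 s.py
```

```text
{'time_s': 26.425, 'position': [0.5972, 0.1946, 0.1615], 'ft_force': [1.3508, -2.315, 1.0846], 'wrist_torque': [-0.4593, -0.2097, -0.0512], 'grip_width': 0.0273, 'gripper_force': 29.9113} [   7.3 -121. ] -0.0158
```

Emit:
{"op": "jog_arm", "data": {
  "hand": [0.02,0.02,0.02,0.02,0.02],
  "travel": [
    [0,0,0.001],
    [0,0,0],
    [0,0,0],
    [0,0,0],
    [0,0,0]
  ],
  "yaw": [-0.1,-0.15,-0.15,-0.1,0]
}}

```text
time_s: 27.05
position: [0.5973, 0.1943, 0.1616]
tool_rot: [[-0.986, -0.166, -0.0], [-0.166, 0.986, -0.001], [0.0, -0.001, -1.0]]
ft_force: [3.9, -3.6, -4.5]
grip_width: 0.027
gripper_force: 30.3
```

```bash
python3 s.py
```

```text
{'time_s': 27.05, 'position': [0.5973, 0.1943, 0.1616], 'ft_force': [3.8855, -3.5636, -4.5418], 'wrist_torque': [-0.566, -0.6423, 0.019], 'grip_width': 0.027, 'gripper_force': 30.309} [  7.3 -92.3] 0.46
```

Emit:
{"op": "jog_arm", "data": {
  "hand": [0.02,0.02,0.02,0.02,0.02],
  "travel": [
    [0.001,-0.001,-0.0007],
    [0,0,0],
    [0,0,0],
    [0,0,0],
    [0,0,0]
  ],
  "yaw": [-0.15,-0.15,-0.1,0,0]
}}

```text
time_s: 27.68
position: [0.5974, 0.194, 0.1615]
tool_rot: [[-0.974, 0.228, -0.001], [0.228, 0.974, 0.0], [0.001, -0.0, -1.0]]
ft_force: [-3.8, -1.0, 1.5]
grip_width: 0.0267
gripper_force: 30.8
```

```bash
python3 s.py
```

```text
{'time_s': 27.675, 'position': [0.5974, 0.194, 0.1615], 'ft_force': [-3.7733, -1.0171, 1.5349], 'wrist_torque': [-0.0613, 0.6435, 0.0169], 'grip_width': 0.0267, 'gripper_force': 30.7856} [  7.2 -69.6] 0.0266
```

Emit:
{"op": "jog_arm", "data": {
  "hand": [0.02,0.02,0.02,0.02,0.02],
  "travel": [
    [0,0,0],
    [0,0,0],
    [0,0,0],
    [0,0,0],
    [0,0,0]
  ],
  "yaw": [-0.05,-0.05,0,0,0]
}}

```text
time_s: 28.3
position: [0.5974, 0.194, 0.1615]
tool_rot: [[-0.946, 0.324, -0.001], [0.324, 0.946, 0.0], [0.001, -0.0, -1.0]]
ft_force: [-5.3, -0.9, 1.7]
grip_width: 0.027
gripper_force: 30.8
```

```bash
python3 s.py
```

```text
{'time_s': 28.3, 'position': [0.5974, 0.194, 0.1615], 'ft_force': [-5.2954, -0.9207, 1.7367], 'wrist_torque': [-0.0834, 0.8996, -0.0397], 'grip_width': 0.027, 'gripper_force': 30.8229} [  7.2 -63.9] -0.0254
```

Emit:
{"op": "jog_arm", "data": {
  "hand": [0.02,0.02,0.02,0.02,0.02],
  "travel": [
    [0,0,0],
    [0,0,0],
    [0,0,0],
    [0,0,0],
    [0,0,0]
  ],
  "yaw": [-0.03,-0.03,-0.03,-0.03,-0.03]
}}

```text
time_s: 28.92
position: [0.5974, 0.194, 0.1615]
tool_rot: [[-0.887, 0.462, -0.001], [0.462, 0.887, -0.0], [0.001, -0.001, -1.0]]
ft_force: [-6.5, -0.9, 1.8]
grip_width: 0.0265
gripper_force: 30.9
```

```bash
python3 s.py
```

```text
{'time_s': 28.925, 'position': [0.5974, 0.194, 0.1615], 'ft_force': [-6.5062, -0.8941, 1.8498], 'wrist_torque': [-0.1497, 0.8939, 0.0182], 'grip_width': 0.0265, 'gripper_force': 30.8588} [  7.2 -55.3] -0.2925
```

Emit:
{"op": "jog_arm", "data": {
  "hand": [0.02,0.02,0.02,0.02,0.02],
  "travel": [
    [-0.001,0,0],
    [0,0,0],
    [0,0,0],
    [0,0,0],
    [0,0,0]
  ],
  "yaw": [-0.1,-0.1,0,0,0]
}}

```text
time_s: 29.55
position: [0.5973, 0.1938, 0.1616]
tool_rot: [[-0.777, 0.629, 0.001], [0.629, 0.777, -0.0], [-0.0, 0.0, -1.0]]
ft_force: [1.0, -0.9, -1.2]
grip_width: 0.0271
gripper_force: 30.6
```

```bash
python3 s.py
```

```text
{'time_s': 29.55, 'position': [0.5973, 0.1938, 0.1616], 'ft_force': [1.0289, -0.9414, -1.1551], 'wrist_torque': [-0.2185, -0.1599, 0.0604], 'grip_width': 0.0271, 'gripper_force': 30.6319} [  7.2 -43.8] -0.0006
```

Emit:
{"op": "jog_arm", "data": {
  "hand": [0.02,0.02,0.02,0.02,0.02],
  "travel": [
    [0,0,0],
    [0,0,0],
    [0,0,0],
    [0,0,0],
    [0,0,0]
  ],
  "yaw": [-0.1,-0.1,0,0,0]
}}

```text
time_s: 30.18
position: [0.5971, 0.1938, 0.1616]
tool_rot: [[-0.637, 0.771, 0.0], [0.771, 0.637, -0.0], [-0.0, 0.0, -1.0]]
ft_force: [0.9, -2.2, -1.4]
grip_width: 0.0267
gripper_force: 30.5
```

```bash
python3 s.py
```

```text
{'time_s': 30.175, 'position': [0.5971, 0.1938, 0.1616], 'ft_force': [0.8629, -2.1674, -1.4176], 'wrist_torque': [-0.3194, -0.3366, 0.0544], 'grip_width': 0.0267, 'gripper_force': 30.5176} [  7.2 -32.3] 0.0031
```

Emit:
{"op": "jog_arm", "data": {
  "hand": [0.02,0.02,0.02,0.02,0.02],
  "travel": [
    [0,0,0],
    [0,0,0],
    [0,0,0],
    [0,0,0],
    [0,0,0]
  ],
  "yaw": [-0.1,-0.1,0,0,0]
}}

```text
time_s: 30.8
position: [0.597, 0.1937, 0.1616]
tool_rot: [[-0.471, 0.882, 0.0], [0.882, 0.471, -0.0], [-0.0, -0.0, -1.0]]
ft_force: [2.6, -3.2, -1.9]
grip_width: 0.0271
gripper_force: 30.5
```

```bash
python3 s.py
```

```text
{'time_s': 30.8, 'position': [0.597, 0.1937, 0.1616], 'ft_force': [2.5593, -3.1688, -1.8789], 'wrist_torque': [-0.5343, -0.3244, 0.064], 'grip_width': 0.0271, 'gripper_force': 30.4775} [  7.2 -20.9] 0.0036
```

```bash
cat > a.py <<'E'
from h import *
W=[];E=[]
for i in range(5):
    s=env.observe();W.append(s['wrist_torque'][2]);E.append(s['joint_efforts'][5]);env.get_image("top")
s=env.observe();print(np.round(W,3),np.mean(W).round(3),np.round(E,4),s['time_s'],s['q'][5].round(2),s['ft_force'].round(1))
E
python3 a.py
```

```text
[ 0.064  0.038 -0.052  0.087  0.039] 0.035 [0.0036 0.0058 0.0091 0.0122 0.0146] 31.05 -20.83 [ 1.9 -3.5 -2.9]
```

Emit:
{"op": "jog_arm", "data": {
  "hand": [0.02,0.02,0.02,0.02,0.02],
  "travel": [
    [0,0,0],
    [0,0,0],
    [0,0,0],
    [0,0,0],
    [0,0,0]
  ],
  "yaw": [-0.06,-0.05,-0.03,-0.01,0]
}}

```text
time_s: 31.68
position: [0.597, 0.1937, 0.1616]
tool_rot: [[-0.333, 0.943, -0.0], [0.943, 0.333, -0.0], [-0.0, -0.0, -1.0]]
ft_force: [1.9, -4.0, -1.8]
grip_width: 0.0267
gripper_force: 30.4
```

```bash
python3 a.py
```

```text
[-0.081 -0.016 -0.027 -0.015 -0.034] -0.035 [ 0.0145 -0.0165 -0.0247 -0.0266 -0.0269] 31.925 -12.24 [ 2.6 -5.1 -3.6]
```

Emit:
{"op": "jog_arm", "data": {
  "hand": [0.02,0.02,0.02,0.02,0.02],
  "travel": [
    [0,0,0],
    [0,0,0],
    [0,0,0],
    [0,0,0],
    [0,0,0]
  ],
  "yaw": [-0.04,-0.03,-0.02,-0.01,0]
}}

```text
time_s: 32.55
position: [0.5969, 0.1937, 0.1616]
tool_rot: [[-0.237, 0.972, -0.0], [0.972, 0.237, -0.0], [-0.0, -0.0, -1.0]]
ft_force: [1.8, -4.1, -3.1]
grip_width: 0.0267
gripper_force: 30.4
```

```bash
python3 a.py
```

```text
[ 0.004 -0.011 -0.036 -0.093  0.   ] -0.027 [ 0.0126 -0.0169 -0.0249 -0.0267 -0.0271] 32.8 -6.51 [ 0.6 -4.7 -2.2]
```

Emit:
{"op": "jog_arm", "data": {
  "hand": [0.02,0.02,0.02,0.02,0.02],
  "travel": [
    [0,-0.001,0],
    [0,0,0],
    [0,0,0],
    [0,0,0],
    [0,0,0]
  ],
  "yaw": [-0.07,-0.05,-0.02,-0.01,0]
}}

```text
time_s: 33.42
position: [0.5968, 0.1936, 0.1616]
tool_rot: [[-0.09, 0.996, -0.0], [0.996, 0.09, 0.001], [0.001, -0.0, -1.0]]
ft_force: [2.1, 3.2, -3.4]
grip_width: 0.0266
gripper_force: 30.4
```

```bash
python3 a.py
```

```text
[ 0.02  -0.054 -0.028  0.015  0.008] -0.008 [0.0422 0.0089 0.01   0.0239 0.0307] 33.675 2.0 [ 1.6  4.7 -2.4]
```

Emit:
{"op": "jog_arm", "data": {
  "hand": [0.02,0.02,0.02,0.02,0.02],
  "travel": [
    [0,0,0],
    [0,0,0],
    [0,0,0],
    [0,0,0],
    [0,0,0]
  ],
  "yaw": [-0.07,-0.05,-0.02,-0.01,0]
}}

```text
time_s: 34.3
position: [0.5968, 0.1935, 0.1616]
tool_rot: [[0.06, 0.998, -0.0], [0.998, -0.06, 0.001], [0.001, -0.0, -1.0]]
ft_force: [1.8, 5.7, -3.0]
grip_width: 0.027
gripper_force: 30.4
```

```bash
python3 a.py
```

```text
[-0.015  0.047  0.028  0.041  0.022] 0.025 [0.0481 0.018  0.0099 0.0081 0.0078] 34.55 10.59 [ 0.4  4.5 -3. ]
```

Emit:
{"op": "jog_arm", "data": {
  "hand": [0.02,0.02,0.02,0.02,0.02],
  "travel": [
    [0,0,0],
    [0,0,0],
    [0,0,0],
    [0,0,0],
    [0,0,0]
  ],
  "yaw": [-0.07,-0.05,-0.02,-0.01,0]
}}

```text
time_s: 35.17
position: [0.5967, 0.1935, 0.1616]
tool_rot: [[0.209, 0.978, -0.0], [0.978, -0.209, 0.001], [0.001, -0.001, -1.0]]
ft_force: [1.4, 4.4, -2.1]
grip_width: 0.0273
gripper_force: 30.4
```

```bash
python3 a.py
```

```text
[ 0.022 -0.008  0.023 -0.028 -0.016] -0.001 [0.0456 0.013  0.004  0.0022 0.0017] 35.425 19.19 [ 0.3  6.5 -3.1]
```

The geometry and the still-free reading at 4.34 rad put contact between 4.34 and 5.03 rad of winding. A total of about 6.6 rad then gives roughly 4 to 5 clicks whichever it is. I wind slowly at a steady rate and sample the torque to see the sawtooth.

Emit:
{"op": "jog_arm", "data": {
  "hand": [0.02,0.02,0.02,0.02,0.02],
  "travel": [
    [0,0.0006,0],
    [0,0,0],
    [0,0,0],
    [0,0,0],
    [0,0,0]
  ],
  "yaw": [-0.02,-0.02,-0.02,-0.02,-0.02]
}}

```text
time_s: 36.05
position: [0.5967, 0.1936, 0.1616]
tool_rot: [[0.307, 0.952, -0.001], [0.952, -0.307, 0.0], [-0.0, -0.001, -1.0]]
ft_force: [-1.4, 3.4, -1.5]
grip_width: 0.0266
gripper_force: 30.5
```

```bash
python3 s.py
```

```text
{'time_s': 36.05, 'position': [0.5967, 0.1936, 0.1616], 'ft_force': [-1.3914, 3.4299, -1.4755], 'wrist_torque': [0.5844, 0.3979, 0.0726], 'grip_width': 0.0266, 'gripper_force': 30.4928} [ 7.2 25.1] -0.178
```

Emit:
{"op": "jog_arm", "data": {
  "hand": [0.02,0.02,0.02,0.02,0.02],
  "travel": [
    [0,0,0],
    [0,0,0],
    [0,0,0],
    [0,0,0],
    [0,0,0]
  ],
  "yaw": [-0.02,-0.02,-0.02,-0.02,-0.02]
}}

```text
time_s: 36.67
position: [0.5966, 0.1936, 0.1616]
tool_rot: [[0.401, 0.916, -0.001], [0.916, -0.401, 0.0], [-0.0, -0.001, -1.0]]
ft_force: [-3.8, 2.2, -2.2]
grip_width: 0.0267
gripper_force: 30.6
```

```bash
python3 s.py
```

```text
{'time_s': 36.675, 'position': [0.5966, 0.1936, 0.1616], 'ft_force': [-3.8452, 2.242, -2.2236], 'wrist_torque': [0.5538, 0.6528, 0.0597], 'grip_width': 0.0267, 'gripper_force': 30.5601} [ 7.2 30.8] -0.1524
```

Emit:
{"op": "jog_arm", "data": {
  "hand": [0.02,0.02,0.02,0.02,0.02],
  "travel": [
    [0,0,0],
    [0,0,0],
    [0,0,0],
    [0,0,0],
    [0,0,0]
  ],
  "yaw": [-0.02,-0.02,-0.02,-0.02,-0.02]
}}

```text
time_s: 37.3
position: [0.5966, 0.1936, 0.1616]
tool_rot: [[0.49, 0.872, -0.001], [0.872, -0.49, 0.0], [-0.0, -0.001, -1.0]]
ft_force: [-3.8, 3.3, -1.6]
grip_width: 0.0269
gripper_force: 30.6
```

```bash
python3 s.py
```

```text
{'time_s': 37.3, 'position': [0.5966, 0.1936, 0.1616], 'ft_force': [-3.7624, 3.3227, -1.5864], 'wrist_torque': [0.5905, 0.6951, 0.0261], 'grip_width': 0.0269, 'gripper_force': 30.5595} [ 7.2 36.5] -0.168
```

Emit:
{"op": "jog_arm", "data": {
  "hand": [0.02,0.02,0.02,0.02,0.02],
  "travel": [
    [0,0,0],
    [0,0,0],
    [0,0,0],
    [0,0,0],
    [0,0,0]
  ],
  "yaw": [-0.02,-0.02,-0.02,-0.02,-0.02]
}}

```text
time_s: 37.92
position: [0.5966, 0.1936, 0.1616]
tool_rot: [[0.575, 0.818, -0.001], [0.818, -0.575, 0.0], [-0.0, -0.001, -1.0]]
ft_force: [-5.3, 3.9, -1.6]
grip_width: 0.0275
gripper_force: 30.6
```

```bash
python3 s.py
```

```text
{'time_s': 37.925, 'position': [0.5966, 0.1936, 0.1616], 'ft_force': [-5.2676, 3.8537, -1.5667], 'wrist_torque': [0.5893, 0.6707, -0.0332], 'grip_width': 0.0275, 'gripper_force': 30.5584} [ 7.2 42.3] -0.2048
```

Emit:
{"op": "jog_arm", "data": {
  "hand": [0.02,0.02,0.02,0.02,0.02],
  "travel": [
    [0,0,0],
    [0,0,0],
    [0,0,0],
    [0,0,0],
    [0,0,0]
  ],
  "yaw": [-0.02,-0.02,-0.02,-0.02,-0.02]
}}

```text
time_s: 38.55
position: [0.5965, 0.1937, 0.1616]
tool_rot: [[0.653, 0.757, -0.001], [0.757, -0.653, 0.0], [-0.001, -0.001, -1.0]]
ft_force: [-3.7, 3.5, -2.6]
grip_width: 0.027
gripper_force: 30.6
```

```bash
python3 s.py
```

```text
{'time_s': 38.55, 'position': [0.5965, 0.1937, 0.1616], 'ft_force': [-3.703, 3.5385, -2.5987], 'wrist_torque': [0.6447, 0.7655, 0.0842], 'grip_width': 0.027, 'gripper_force': 30.5585} [ 7.2 48. ] -0.185
```

Emit:
{"op": "jog_arm", "data": {
  "hand": [0.02,0.02,0.02,0.02,0.02],
  "travel": [
    [0,0,0],
    [0,0,0],
    [0,0,0],
    [0,0,0],
    [0,0,0]
  ],
  "yaw": [-0.02,-0.02,-0.02,-0.02,-0.02]
}}

```text
time_s: 39.17
position: [0.5965, 0.1937, 0.1616]
tool_rot: [[0.726, 0.688, -0.001], [0.688, -0.726, 0.0], [-0.001, -0.001, -1.0]]
ft_force: [-4.9, 4.6, -1.9]
grip_width: 0.0266
gripper_force: 30.6
```

```bash
python3 s.py
```

```text
{'time_s': 39.175, 'position': [0.5965, 0.1937, 0.1616], 'ft_force': [-4.8865, 4.6168, -1.9118], 'wrist_torque': [0.6885, 0.754, 0.0425], 'grip_width': 0.0266, 'gripper_force': 30.5899} [ 7.2 53.7] -0.1535
```

The sawtooth is visible (-0.152, -0.205, -0.153 over about 23°), so the spindle is on the bar and the ratchet is clicking. I wind on to joint 6 at about 117°, which makes roughly 4 to 5 clicks.

Emit:
{"op": "jog_arm", "data": {
  "hand": [0.02,0.02,0.02,0.02,0.02],
  "travel": [
    [-0.0007,0.0007,0],
    [0,0,0],
    [0,0,0],
    [0,0,0],
    [0,0,0]
  ],
  "yaw": [-0.04,-0.04,-0.04,-0.04,-0.04]
}}

```text
time_s: 39.8
position: [0.5964, 0.1938, 0.1616]
tool_rot: [[0.849, 0.529, 0.0], [0.529, -0.849, -0.001], [-0.0, 0.001, -1.0]]
ft_force: [-2.6, 1.8, -1.9]
grip_width: 0.0266
gripper_force: 30.5
```

```bash
python3 s.py
```

```text
{'time_s': 39.8, 'position': [0.5964, 0.1938, 0.1616], 'ft_force': [-2.6283, 1.8081, -1.9332], 'wrist_torque': [0.3299, 0.3193, 0.0483], 'grip_width': 0.0266, 'gripper_force': 30.4973} [ 7.2 65.3] -0.4136
```

Emit:
{"op": "jog_arm", "data": {
  "hand": [0.02,0.02,0.02,0.02,0.02],
  "travel": [
    [0,0,0],
    [0,0,0],
    [0,0,0],
    [0,0,0],
    [0,0,0]
  ],
  "yaw": [-0.04,-0.04,-0.04,-0.04,-0.04]
}}

```text
time_s: 40.42
position: [0.5963, 0.1939, 0.1616]
tool_rot: [[0.937, 0.35, 0.0], [0.35, -0.937, -0.0], [-0.0, 0.0, -1.0]]
ft_force: [-2.2, 1.9, -2.0]
grip_width: 0.0268
gripper_force: 30.5
```

```bash
python3 s.py
```

```text
{'time_s': 40.425, 'position': [0.5963, 0.1939, 0.1616], 'ft_force': [-2.1778, 1.898, -2.01], 'wrist_torque': [0.4171, 0.3361, 0.1363], 'grip_width': 0.0268, 'gripper_force': 30.4986} [ 7.2 76.7] -0.3693
```

Emit:
{"op": "jog_arm", "data": {
  "hand": [0.02,0.02,0.02,0.02,0.02],
  "travel": [
    [0,0,0],
    [0,0,0],
    [0,0,0],
    [0,0,0],
    [0,0,0]
  ],
  "yaw": [-0.04,-0.04,-0.04,-0.04,-0.04]
}}

```text
time_s: 41.05
position: [0.5963, 0.194, 0.1616]
tool_rot: [[0.988, 0.157, 0.0], [0.157, -0.988, -0.0], [-0.0, 0.0, -1.0]]
ft_force: [-2.8, 2.2, -1.6]
grip_width: 0.027
gripper_force: 30.5
```

```bash
python3 s.py
```

```text
{'time_s': 41.05, 'position': [0.5963, 0.194, 0.1616], 'ft_force': [-2.8115, 2.249, -1.642], 'wrist_torque': [0.4498, 0.3818, -0.0016], 'grip_width': 0.027, 'gripper_force': 30.4906} [ 7.2 88.2] -0.4071
```

Emit:
{"op": "jog_arm", "data": {
  "hand": [0.02,0.02,0.02,0.02,0.02],
  "travel": [
    [0,0,0],
    [0,0,0],
    [0,0,0],
    [0,0,0],
    [0,0,0]
  ],
  "yaw": [-0.02,-0.02,-0.02,-0.02,-0.02]
}}

```text
time_s: 41.68
position: [0.5963, 0.1941, 0.1616]
tool_rot: [[0.998, 0.058, 0.0], [0.058, -0.998, -0.0], [-0.0, 0.0, -1.0]]
ft_force: [-1.8, 1.7, -2.7]
grip_width: 0.0268
gripper_force: 30.5
```

```bash
python3 s.py
```

```text
{'time_s': 41.675, 'position': [0.5963, 0.1941, 0.1616], 'ft_force': [-1.8368, 1.744, -2.7438], 'wrist_torque': [0.2355, 0.2839, 0.0019], 'grip_width': 0.0268, 'gripper_force': 30.4677} [ 7.2 93.9] -0.202
```

Emit:
{"op": "jog_arm", "data": {
  "hand": [0.02,0.02,0.02,0.02,0.02],
  "travel": [
    [0,0,0],
    [0,0,0],
    [0,0,0],
    [0,0,0],
    [0,0,0]
  ],
  "yaw": [-0.02,-0.02,-0.02,-0.02,-0.02]
}}

```text
time_s: 42.3
position: [0.5963, 0.1942, 0.1616]
tool_rot: [[0.999, -0.042, -0.0], [-0.042, -0.999, -0.0], [-0.0, 0.0, -1.0]]
ft_force: [-1.5, 0.7, -3.0]
grip_width: 0.0269
gripper_force: 30.4
```

```bash
python3 s.py
```

```text
{'time_s': 42.3, 'position': [0.5963, 0.1942, 0.1616], 'ft_force': [-1.4983, 0.7263, -2.98], 'wrist_torque': [0.1431, 0.1999, 0.0317], 'grip_width': 0.0269, 'gripper_force': 30.3899} [ 7.2 99.6] -0.1635
```

Emit:
{"op": "jog_arm", "data": {
  "hand": [0.02,0.02,0.02,0.02,0.02],
  "travel": [
    [0,0,0],
    [0,0,0],
    [0,0,0],
    [0,0,0],
    [0,0,0]
  ],
  "yaw": [-0.02,-0.02,-0.02,-0.02,-0.02]
}}

```text
time_s: 42.92
position: [0.5963, 0.1942, 0.1616]
tool_rot: [[0.99, -0.141, 0.0], [-0.141, -0.99, 0.0], [0.0, -0.0, -1.0]]
ft_force: [-1.3, 1.7, -4.3]
grip_width: 0.0272
gripper_force: 30.4
```

```bash
python3 s.py
```

```text
{'time_s': 42.925, 'position': [0.5963, 0.1942, 0.1616], 'ft_force': [-1.2997, 1.7118, -4.2972], 'wrist_torque': [0.1457, 0.1604, 0.1124], 'grip_width': 0.0272, 'gripper_force': 30.3523} [  7.2 105.4] -0.1549
```

Folded on 24°, the samples give one clean sawtooth. The first click came near joint angle 22°, so the ratchet stands at about 4.5 clicks. I stop here, let go and withdraw upwards.

Emit:
{"op": "jog_arm", "data": {
  "hand": [0.02,0.028,0.036,0.048,0.048],
  "travel": [
    [0,0,0],
    [0,0,0],
    [0,0,0],
    [0,0,0],
    [0,0,0]
  ],
  "yaw": [0,0,0,0,0]
}}

```text
time_s: 43.55
position: [0.5964, 0.1941, 0.1619]
tool_rot: [[0.99, -0.14, 0.001], [-0.14, -0.99, -0.0], [0.001, -0.0, -1.0]]
ft_force: [0.1, 0.5, 0.5]
grip_width: 0.0482
gripper_force: 0.0
```

Emit:
{"op": "jog_arm", "data": {
  "hand": [0.048,0.048,0.048,0.048,0.048],
  "travel": [
    [0,0,0.01],
    [0,0,0.02],
    [0,0,0.03],
    [0,0,0.03],
    [0,0,0.02]
  ],
  "yaw": [0,0,0,0,0]
}}

```text
time_s: 44.18
position: [0.5965, 0.1943, 0.2741]
tool_rot: [[0.99, -0.14, 0.003], [-0.14, -0.99, 0.0], [0.003, -0.001, -1.0]]
ft_force: [0.9, 0.0, -0.4]
grip_width: 0.048
gripper_force: 0.0
```

Emit:
{"op": "jog_arm", "data": {
  "hand": [0.048,0.048,0.048,0.048,0.048],
  "travel": [
    [-0.03,-0.05,0],
    [-0.03,-0.05,0],
    [-0.03,-0.05,0],
    [-0.02,-0.03,0],
    [0,0,0]
  ],
  "yaw": [0,0,0,0,0]
}}

```text
time_s: 44.8
position: [0.4855, 0.0128, 0.2728]
tool_rot: [[0.99, -0.143, 0.002], [-0.143, -0.99, -0.0], [0.002, 0.0, -1.0]]
ft_force: [0.5, -0.9, 0.9]
grip_width: 0.0481
gripper_force: 0.0
```

```bash
python3 - <<'E'
from h import *
t=env.get_image("top")[:,:,::-1].astype(float);s=env.get_image("scene")[:,:,::-1].astype(float)
# compare with c7 (after laying): gauge+bar region, and other things with the first picture
c=cv2.imread("pics/c7.png").astype(float);f=lambda a,x,y:cv2.resize(a[y:y+100,x:x+80],None,fx=5,fy=5,interpolation=cv2.INTER_CUBIC)
n=np.hstack([f(t,215,180),f(s,330,190)])
for nm,b in(("right end",(260,240,110,80)),("left end",(70,170,60,60)),("scene bar",(450,210,290,125))):
    x,y,w,h=b;(dx,dy),r=cv2.phaseCorrelate(np.ascontiguousarray(c[y:y+h,x:x+w].mean(2)),np.ascontiguousarray(n[y:y+h,x:x+w].mean(2)));print(nm,round(dx/5,2),round(dy/5,2),round(r,2))
o=cv2.imread("pics/top0.png").astype(float);cv2.imwrite("pics/top_end.png",t)
for nm,(x,y) in dict(brass=(395,226),pliers=(335,278),hammer=(331,170),jar=(486,232),loupe=(183,231),block=(174,287),file=(482,287)).items():
    q=np.abs(o-t)[y-18:y+18,x-15:x+15].mean();print(nm,q.round(1))
E
python3 s.py
```

```text
right end -0.0 0.0 0.96
left end -0.0 0.0 0.95
scene bar -0.0 0.12 0.6
brass 9.7
pliers 82.5
hammer 4.1
jar 6.3
loupe 3.4
block 5.4
file 6.9
{'time_s': 44.9, 'position': [0.4866, 0.0143, 0.2723], 'ft_force': [0.0939, -0.0049, 0.7361], 'wrist_torque': [0.0406, 0.0616, 0.0478], 'grip_width': 0.0484, 'gripper_force': 0.0} [-12.3  85.8] -0.0327[ WARN:0@2.908] global loadsave.cpp:1063 imwrite_ Unsupported depth image for selected encoder is fallbacked to CV_8U.
```

```bash
python3 - <<'E'
import cv2,numpy as np
for f in("top0","top_end"):
    a=cv2.imread(f"pics/{f}.png").astype(float)[215:238,240:266];w=np.clip(a[:,:,2]-a[:,:,:2].max(2)-25,0,None)
    y,x=np.mgrid[:a.shape[0],:a.shape[1]];c=np.array([(w*x).sum(),(w*y).sum()])/w.sum()+[240,215]
    v=c-np.array([252.6,224.4]);print(f,c.round(2),np.degrees(np.arctan2(-v[1],v[0])).round(0))
E
```

```text
top0 [249.74 224.97] -169.0
top_end [249.73 225.05] -167.0
```

```bash
python3 -c "
from rig import env
print(env.close_job())"
```

```text
the job is handed in; nothing more can be done
None
```

The silver bar lies flat across the anvil, square to within about 1° and centred to about 2 mm, and the spindle is nipped on it. From the torque readings the ratchet clicked about four times (3.5 at the very least). The arm is clear and the job was handed in at about 45 s; every other bench item checked looked unmoved, except the pliers, which the arm hid in the last picture.

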